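# Sort seed-meter plunger cartridges by spring stiffness

## Task

Sort the plunger cartridges lying on the bench by their springs, one at a time, each into its tray before you take the next: pick a cartridge up, park it nose-down on the yellow angled rest and let go, take it again by its yellow tail, press its nose straight down, well in, on the steel test plate to feel the spring, and put it in the red tray if the spring is weak or the green tray if it is sound. Leave the other things on the bench where they are.

Things in the scene. Friction and masses are not known exactly. Their poses are not given: they have to be found in the camera images.
- cart_a: plunger cartridge (all look alike), about 0.15 kg, lying: square body 32 x 32 x 80 mm, aluminium, its last 20 mm at the tail yellow; at the other end a sprung dark steel nose pin, 14 mm across, sticks out 18 mm (10 mm travel). Origin: centre of the body (16 mm up when lying); +x along the body to the nose, tip at +58 mm. Weak or sound can only be felt. None if absent
- cart_b: plunger cartridge (all look alike), about 0.15 kg, lying: square body 32 x 32 x 80 mm, aluminium, its last 20 mm at the tail yellow; at the other end a sprung dark steel nose pin, 14 mm across, sticks out 18 mm (10 mm travel). Origin: centre of the body (16 mm up when lying); +x along the body to the nose, tip at +58 mm. Weak or sound can only be felt. None if absent
- cart_c: plunger cartridge (all look alike), about 0.15 kg, lying: square body 32 x 32 x 80 mm, aluminium, its last 20 mm at the tail yellow; at the other end a sprung dark steel nose pin, 14 mm across, sticks out 18 mm (10 mm travel). Origin: centre of the body (16 mm up when lying); +x along the body to the nose, tip at +58 mm. Weak or sound can only be felt. None if absent
- cart_d: plunger cartridge (all look alike), about 0.15 kg, lying: square body 32 x 32 x 80 mm, aluminium, its last 20 mm at the tail yellow; at the other end a sprung dark steel nose pin, 14 mm across, sticks out 18 mm (10 mm travel). Origin: centre of the body (16 mm up when lying); +x along the body to the nose, tip at +58 mm. Weak or sound can only be felt. None if absent
- rest: yellow angled rest, fixed; origin under the middle of its 110 x 90 x 10 mm base. A ramp 62 mm wide falls at 45 degrees to the rest's +x, from 75 mm high at x = -11 mm to 34 mm at x = +30 mm, 58 mm along the slope. At its foot a lip 8 mm proud stops a cartridge's shoulder, the nose passing over it; along the lowest 26 mm are two guides, 10 mm proud, 38 mm apart
- rest_seat (a point): where the origin of a cartridge lies when it is parked in the rest with its shoulder against the lip (16 mm off the ramp); axes as the rest's. The cartridge stays put by friction or the lip; 22 mm of its tail overhang the top of the ramp, free for the fingers to take from the tail end
- plate: test plate fixed to the bench: steel disc 80 mm across, top 30 mm above the bench, on a blue base 110 x 110 x 12 mm; origin under its centre
- plate_top (a point): centre of the disc's top face. A weak cartridge pressed on it resists with 1.5 N at first, rising to 4 N at its full 10 mm travel; a sound one with 5 N rising to 14 N
- tray_green: green open tray fixed to the bench, for sound cartridges: 170 x 170 mm outside, 30 mm high, walls 4 mm, floor 4 mm; origin under its centre, sides along its x and y
- tray_red: red open tray fixed to the bench, for weak cartridges, same sizes as the green one
- wrench: steel spanner lying; a bystander. Origin on its underside
- screwdriver: screwdriver lying; a bystander. Origin on its underside
- pulley: dark steel pulley, 80 mm across, 36 mm high; a bystander. Origin on its underside, at its middle
- bearing: steel ring, 52 mm across, 16 mm high; a bystander. Origin on its underside, at its middle
- grease: orange bottle, 56 mm across, 130 mm high; a bystander. Origin on its underside, at its middle
Not all that is in view belongs to the job. What is shaped like the cart_b but blue or brown is not meant.

How it is judged (in metres and radians):
On the way, in this order (a step that is already met when the one before it is completed fails the run):
1. a cartridge lies parked nose-down on the angled rest, let go (((distance between cart_a and rest_seat below 0.02 m and angle between cart_a's own x axis and vertical between 2.1 and 2.6 rad and contact force between cart_a and the fingers below 0.1 N and linear speed of cart_a below 0.03 m/s) or (distance between cart_b and rest_seat below 0.02 m and angle between cart_b's own x axis and vertical between 2.1 and 2.6 rad and contact force between cart_b and the fingers below 0.1 N and linear speed of cart_b below 0.03 m/s) or (distance between cart_c and rest_seat below 0.02 m and angle between cart_c's own x axis and vertical between 2.1 and 2.6 rad and contact force between cart_c and the fingers below 0.1 N and linear speed of cart_c below 0.03 m/s) or (distance between cart_d and rest_seat below 0.02 m and angle between cart_d's own x axis and vertical between 2.1 and 2.6 rad and contact force between cart_d and the fingers below 0.1 N and linear speed of cart_d below 0.03 m/s))), for 0.2 s.
2. a cartridge, upright, is pressed nose-first on the test plate (((contact force between cart_a and plate above 2 N and angle between cart_a's own x axis and vertical above 2.89 rad) or (contact force between cart_b and plate above 2 N and angle between cart_b's own x axis and vertical above 2.89 rad) or (contact force between cart_c and plate above 2 N and angle between cart_c's own x axis and vertical above 2.89 rad) or (contact force between cart_d and plate above 2 N and angle between cart_d's own x axis and vertical above 2.89 rad))), for 0.15 s.
3. with one cartridge put away at a tray, another lies parked on the angled rest, let go (((distance between cart_a and rest_seat below 0.02 m and angle between cart_a's own x axis and vertical between 2.1 and 2.6 rad and contact force between cart_a and the fingers below 0.1 N and linear speed of cart_a below 0.03 m/s) or (distance between cart_b and rest_seat below 0.02 m and angle between cart_b's own x axis and vertical between 2.1 and 2.6 rad and contact force between cart_b and the fingers below 0.1 N and linear speed of cart_b below 0.03 m/s) or (distance between cart_c and rest_seat below 0.02 m and angle between cart_c's own x axis and vertical between 2.1 and 2.6 rad and contact force between cart_c and the fingers below 0.1 N and linear speed of cart_c below 0.03 m/s) or (distance between cart_d and rest_seat below 0.02 m and angle between cart_d's own x axis and vertical between 2.1 and 2.6 rad and contact force between cart_d and the fingers below 0.1 N and linear speed of cart_d below 0.03 m/s)) and ((horizontal distance between cart_a and tray_red below 0.15 m or horizontal distance between cart_a and tray_green below 0.15 m) or (horizontal distance between cart_b and tray_red below 0.15 m or horizontal distance between cart_b and tray_green below 0.15 m) or (horizontal distance between cart_c and tray_red below 0.15 m or horizontal distance between cart_c and tray_green below 0.15 m) or (horizontal distance between cart_d and tray_red below 0.15 m or horizontal distance between cart_d and tray_green below 0.15 m))), for 0.2 s.
4. with one cartridge put away at a tray, another is pressed upright, nose-first, on the test plate (((contact force between cart_a and plate above 2 N and angle between cart_a's own x axis and vertical above 2.89 rad) or (contact force between cart_b and plate above 2 N and angle between cart_b's own x axis and vertical above 2.89 rad) or (contact force between cart_c and plate above 2 N and angle between cart_c's own x axis and vertical above 2.89 rad) or (contact force between cart_d and plate above 2 N and angle between cart_d's own x axis and vertical above 2.89 rad)) and ((horizontal distance between cart_a and tray_red below 0.15 m or horizontal distance between cart_a and tray_green below 0.15 m) or (horizontal distance between cart_b and tray_red below 0.15 m or horizontal distance between cart_b and tray_green below 0.15 m) or (horizontal distance between cart_c and tray_red below 0.15 m or horizontal distance between cart_c and tray_green below 0.15 m) or (horizontal distance between cart_d and tray_red below 0.15 m or horizontal distance between cart_d and tray_green below 0.15 m))), for 0.15 s.
5. with two put away, a third lies parked on the angled rest, let go (((distance between cart_a and rest_seat below 0.02 m and angle between cart_a's own x axis and vertical between 2.1 and 2.6 rad and contact force between cart_a and the fingers below 0.1 N and linear speed of cart_a below 0.03 m/s) or (distance between cart_b and rest_seat below 0.02 m and angle between cart_b's own x axis and vertical between 2.1 and 2.6 rad and contact force between cart_b and the fingers below 0.1 N and linear speed of cart_b below 0.03 m/s) or (distance between cart_c and rest_seat below 0.02 m and angle between cart_c's own x axis and vertical between 2.1 and 2.6 rad and contact force between cart_c and the fingers below 0.1 N and linear speed of cart_c below 0.03 m/s) or (distance between cart_d and rest_seat below 0.02 m and angle between cart_d's own x axis and vertical between 2.1 and 2.6 rad and contact force between cart_d and the fingers below 0.1 N and linear speed of cart_d below 0.03 m/s)) and (((horizontal distance between cart_a and tray_red below 0.15 m or horizontal distance between cart_a and tray_green below 0.15 m) and (horizontal distance between cart_b and tray_red below 0.15 m or horizontal distance between cart_b and tray_green below 0.15 m)) or ((horizontal distance between cart_a and tray_red below 0.15 m or horizontal distance between cart_a and tray_green below 0.15 m) and (horizontal distance between cart_c and tray_red below 0.15 m or horizontal distance between cart_c and tray_green below 0.15 m)) or ((horizontal distance between cart_a and tray_red below 0.15 m or horizontal distance between cart_a and tray_green below 0.15 m) and (horizontal distance between cart_d and tray_red below 0.15 m or horizontal distance between cart_d and tray_green below 0.15 m)) or ((horizontal distance between cart_b and tray_red below 0.15 m or horizontal distance between cart_b and tray_green below 0.15 m) and (horizontal distance between cart_c and tray_red below 0.15 m or horizontal distance between cart_c and tray_green below 0.15 m)) or ((horizontal distance between cart_b and tray_red below 0.15 m or horizontal distance between cart_b and tray_green below 0.15 m) and (horizontal distance between cart_d and tray_red below 0.15 m or horizontal distance between cart_d and tray_green below 0.15 m)) or ((horizontal distance between cart_c and tray_red below 0.15 m or horizontal distance between cart_c and tray_green below 0.15 m) and (horizontal distance between cart_d and tray_red below 0.15 m or horizontal distance between cart_d and tray_green below 0.15 m)))), for 0.2 s.
6. with two put away, a third is pressed upright, nose-first, on the test plate (((contact force between cart_a and plate above 2 N and angle between cart_a's own x axis and vertical above 2.89 rad) or (contact force between cart_b and plate above 2 N and angle between cart_b's own x axis and vertical above 2.89 rad) or (contact force between cart_c and plate above 2 N and angle between cart_c's own x axis and vertical above 2.89 rad) or (contact force between cart_d and plate above 2 N and angle between cart_d's own x axis and vertical above 2.89 rad)) and (((horizontal distance between cart_a and tray_red below 0.15 m or horizontal distance between cart_a and tray_green below 0.15 m) and (horizontal distance between cart_b and tray_red below 0.15 m or horizontal distance between cart_b and tray_green below 0.15 m)) or ((horizontal distance between cart_a and tray_red below 0.15 m or horizontal distance between cart_a and tray_green below 0.15 m) and (horizontal distance between cart_c and tray_red below 0.15 m or horizontal distance between cart_c and tray_green below 0.15 m)) or ((horizontal distance between cart_a and tray_red below 0.15 m or horizontal distance between cart_a and tray_green below 0.15 m) and (horizontal distance between cart_d and tray_red below 0.15 m or horizontal distance between cart_d and tray_green below 0.15 m)) or ((horizontal distance between cart_b and tray_red below 0.15 m or horizontal distance between cart_b and tray_green below 0.15 m) and (horizontal distance between cart_c and tray_red below 0.15 m or horizontal distance between cart_c and tray_green below 0.15 m)) or ((horizontal distance between cart_b and tray_red below 0.15 m or horizontal distance between cart_b and tray_green below 0.15 m) and (horizontal distance between cart_d and tray_red below 0.15 m or horizontal distance between cart_d and tray_green below 0.15 m)) or ((horizontal distance between cart_c and tray_red below 0.15 m or horizontal distance between cart_c and tray_green below 0.15 m) and (horizontal distance between cart_d and tray_red below 0.15 m or horizontal distance between cart_d and tray_green below 0.15 m)))), for 0.15 s.
At the end, for the whole second after the job is handed in: every cartridge present lies at rest and released in its tray (its centre within the tray's walls and less than 62 mm above the bench): weak ones in the red tray, sound ones in the green (x of cart_a in the frame of tray_red between -0.079 and 0.079 m and y of cart_a in the frame of tray_red between -0.079 and 0.079 m and z of cart_a in the frame of tray_red between 0 and 0.062 m and linear speed of each of cart_a, cart_d, cart_b, cart_c below 0.03 m/s and contact force between each of cart_a, cart_d, cart_b, cart_c and the fingers below 0.1 N and x of cart_d in the frame of tray_red between -0.079 and 0.079 m and y of cart_d in the frame of tray_red between -0.079 and 0.079 m and z of cart_d in the frame of tray_red between 0 and 0.062 m and x of cart_b in the frame of tray_green between -0.079 and 0.079 m and y of cart_b in the frame of tray_green between -0.079 and 0.079 m and z of cart_b in the frame of tray_green between 0 and 0.062 m and x of cart_c in the frame of tray_green between -0.079 and 0.079 m and y of cart_c in the frame of tray_green between -0.079 and 0.079 m and z of cart_c in the frame of tray_green between 0 and 0.062 m); the robot touches nothing.
It fails at once if a bystander is moved more than 50 mm (distance of any of wrench, screwdriver, pulley, bearing, grease from where it was at the start of the episode above 0.05 m).
Of cart_a, cart_b, cart_c, cart_d only 3 to 4 are there at a start; the rules pass over those that are not, and their reading is None.
At some moment in a run one of cart_a, cart_b, cart_c, cart_d may be knocked a few centimetres aside while the robot is not near it.
Once in a run the grip may slacken for a moment while it holds something.
It also fails if it takes over 210 s, if anything falls off the work surface, if the arm or the gripper's body presses on something with over 40 N, if the wrist force passes 120 N, or if a joint passes its speed limit or range.

## Robot

A 6-joint arm with a two-finger parallel gripper is mounted at the origin on the work surface. World frame = base frame: x ahead of the robot, y to its left, z up, the work surface at z = 0. Lengths are in mm, angles in rad, forces in N, time in s.
With the tool pointing down it reaches from about 275 to 975 mm from the base axis. Payload 8.4 kg.
Tool frame: the origin (TCP) lies at the very end of the fingers, on their centre line; the grasp point (between the pads) lies behind it (bot.tcp_to_grasp is the z of the grasp point in the tool frame, in mm); z points along the fingers, y is the line along which they close (so a half turn about z gives the same grasp; the last joint's range is limited). The gripper opens to 92 mm and grips with 3 to 60 N. Pads are 20 mm wide; open, the fingers measure 128 mm over their backs; the gripper's body (75 mm by 189 mm) begins 69 mm behind the grasp point.
Start: joints at [-1.218, 0.353, 1.633, -0, 1.155, -0.002], TCP at [217.125, -586.075, 214.583] pointing down, gripper open.
Joint ranges: [-2.63, 2.63], [-0.92, 2.1], [0.06, 2.66], [-1.3, 4.44], [0, 2.69], [-3.02, 3.02]. Speed limits (rad/s): [2.22, 2.22, 2.79, 3.14, 3.14, 3.14].

## Interface

Orientations are given as a unit quaternion [x, y, z, w].
In Python, from rig import bot gives the robot as it stands.
- The arm moves only by the shell command python3 -m jog 'ROWS' [OPENING] [FORCE]. ROWS is JSON, a list of rows, each a list of 2 entries, a list of its own where there are three numbers: the shift along the world's x, y, z in m, then the turn about the world's z in degrees. A call has exactly 8 rows; each row shifts and turns the commanded pose from where the row before left it; what a row does not reach is not made up. A row lasts 1/10 s, in which the tool goes at most 50 mm and 8.59 degrees, less where a joint would pass 70% of its speed; a pose out of reach is approached as far as the arm can. A call is refused whole if a number of a shift passes 0.05 or a number of a turn 8.59, either way. A call with a gripper value outside its range is refused whole. OPENING is the closure, from -1 (fully open) to 1 (shut), set as the call begins (- or left out, the last holds). The fingers move at their own pace and stop on an object; FORCE is the grip in N (left out, the last holds). Time passes only in rows, so rows that do not move let the fingers close, or fill a call up. It gives the time, the measured TCP pose, the force and the opening at its end, in the units of the state.
- bot.state(): the state, without advancing time (a new reading comes with each control period).
- bot.camera(name): name is "side" or "top"; returns a dict with "color" (384x512x3 uint8, red, green, blue), "depth" (384x512 float32, mm along the optical axis (not along the pixel's ray), 0 where there is no reading), "camera_matrix" (3x3 intrinsics, pixels), "rvec" (rotation vector, rad) and "tvec" (3), from world to camera coordinates, as OpenCV has them. Camera axes: x right, y down, z forward; pixel columns grow to the right and rows downward; lengths in mm; the calibration is good to about 2 mm. A picture is of the moment at which its call begins.
- bot.sign_off(): hands the job in, once; it reports no verdict.
Trained networks look in a picture, given as the dict that the camera call returned (one of the last four; its "shot" number tells which), for a name from the list of things; names that differ only in an ending like _2 or _b are one class to them, and where a whole thing is asked for, a point or a joint stands for the part that bears it (a point fixed in the world has none). Each returns a list of dicts, best first, with "confidence" (0 to 1); they miss things now and then, are a little off and sometimes report something else, mostly with a low value. They report only what shows in the picture. A call takes as long as a camera call. They do not tell look-alikes from the thing itself.
- bot.look_for(picture, query): "centre" ([column, row] in pixels, amid what is visible of it).
- bot.silhouettes(picture, query): "region" (384x512 bool, what is visible of it) and "centre" ([column, row] in pixels, amid what is visible of it).
The state is a dict: "time_s": time; "joints": joint angles; "qd": joint speeds; "joint_torque": joint torques, N m; "eef_pos": TCP position; "eef_rot": TCP orientation; "ft_force": force on the tool from outside, world axes, zero at the start; "torque": the same for the moment, N m; "width": opening from 0.0 (shut) to 1.0 (fully open).
Only numpy, scipy, OpenCV 4.12 (cv2) and the standard library are available. Lean on these libraries where they do the work, as an engineer would, in place of code of your own. Each camera call takes 0.05 s, during which the arm holds its last target. There are 200 camera calls.

## Working session

There is one attempt and no reset: what is moved stays moved. The work goes in short steps, Python scripts to look and compute and a shell command to move; the robot and the scene stay as the last step left them, time stands still between calls to the robot, and variables do not carry over. Pictures are saved under pics/ and viewed, on a budget of 14 in all, crops included, one or two more only if the job needs it, and the job is handed in when it is done.

```bash
ls; mkdir -p pics
cat > h.py <<'E'
import numpy as np,cv2
from rig import bot
def world(p,uv,d=None,z=None):
    K=np.array(p["camera_matrix"]);R=cv2.Rodrigues(np.array(p["rvec"],float))[0];t=np.array(p["tvec"],float).ravel()
    u=np.atleast_2d(uv).astype(float)
    r=np.c_[u,np.ones(len(u))]@np.linalg.inv(K).T
    if z is None: return (r*np.asarray(d).reshape(-1,1)-t)@R
    c=-t@R; w=r@R; return c+w*((z-c[2])/w[:,2])[:,None]
def pts(p,reg):
    v,u=np.nonzero(reg&(p["depth"]>0)); return world(p,np.c_[u,v],p["depth"][v,u])
def proj(p,X):
    return cv2.projectPoints(np.atleast_2d(X).astype(float),np.array(p["rvec"],float),np.array(p["tvec"],float),np.array(p["camera_matrix"]),None)[0][:,0]
def save(p,n,crop=None,s=1):
    im=p["color"][...,::-1]
    if crop: im=im[crop[1]:crop[3],crop[0]:crop[2]]
    cv2.imwrite(f"pics/{n}.png",cv2.resize(im,None,fx=s,fy=s,interpolation=cv2.INTER_CUBIC))
E
python3 - <<'E'
from h import *
t=bot.camera("top");s=bot.camera("side")
save(t,"top0",s=1.5);save(s,"side0",s=1.5)
for k in ["cart_a","rest","plate","tray_green","tray_red","wrench","screwdriver","pulley","bearing","grease"]:
  for n,p in(("top",t),("side",s)):
    for o in bot.silhouettes(p,k):
      P=pts(p,o["region"])
      if len(P)<5: continue
      q=P[P[:,2]>np.percentile(P[:,2],60)] if k!="cart_a" else P
      (c,sz,a)=cv2.minAreaRect(P[:,:2].astype(np.float32))
      print(k,n,round(o["confidence"],2),np.round(o["centre"]),"c",np.round(c),np.round(sz),round(a),"z",np.round(np.percentile(P[:,2],[5,50,95])),len(P))
print(bot.tcp_to_grasp,bot.state())
E
```

```text
pics
cart_a top 0.89 [298. 261.] c [ 307. -169.] [ 32. 100.] 72 z [15. 30. 35.] 361
cart_a top 0.87 [302. 214.] c [ 441. -169.] [32. 96.] 10 z [20. 31. 36.] 326
cart_a top 0.82 [363. 167.] c [ 581. -361.] [35. 98.] 37 z [ 6. 30. 36.] 341
cart_a top 0.82 [356. 270.] c [ 279. -330.] [94. 39.] 42 z [16. 30. 35.] 348
cart_a top 0.73 [361. 220.] c [ 421. -346.] [32. 96.] 32 z [12. 30. 35.] 340
cart_a top 0.71 [196. 189.] c [515. 134.] [80. 82.] 32 z [ 3. 24. 36.] 614
cart_a top 0.66 [306. 165.] c [ 587. -192.] [ 36. 105.] 28 z [12. 31. 36.] 356
cart_a side 0.76 [302. 237.] c [ 581. -193.] [ 39. 103.] 30 z [ 4. 28. 35.] 298
cart_a side 0.76 [211. 280.] c [ 272. -334.] [91. 35.] 44 z [ 5. 29. 35.] 325
cart_a side 0.71 [313. 276.] c [ 580. -367.] [35. 94.] 41 z [ 7. 29. 34.] 337
cart_a side 0.65 [219. 242.] c [ 302. -172.] [50. 91.] 86 z [ 5. 29. 35.] 304
cart_a side 0.64 [260. 285.] c [ 418. -347.] [ 46. 110.] 19 z [ 2. 28. 35.] 368
cart_a side 0.52 [254. 239.] c [ 438. -169.] [ 33. 113.] 10 z [ 4. 30. 35.] 256
rest top 0.93 [238. 154.] c [625.   8.] [ 94. 115.] 0 z [ 4. 14. 71.] 1124
rest 
[... 2040 characters left out ...]
67
-18.700000000000003 {'time_s': 1.1, 'joints': array([-1.21837398e+00,  3.52988465e-01,  1.63338762e+00, -3.94807754e-05,
        1.15520937e+00, -2.36800790e-03]), 'qd': array([ 0.00117706, -0.00055744, -0.00112257, -0.00058219, -0.00016409,
       -0.00203516]), 'joint_torque': array([-6.10518837e-04, -5.93781209e+01, -3.34577501e+01,  6.99191610e-02,
        1.55540934e-02,  2.11161120e-05]), 'eef_pos': array([ 217.13020332, -586.07898237,  214.59548234]), 'eef_rot': array([ 9.84305289e-01,  1.76474073e-01, -1.71572310e-05,  6.69024625e-06]), 'ft_force': array([ 0.57325018, -0.62231672,  0.06040198]), 'torque': array([ 0.04074614,  0.01550384, -0.05454493]), 'width': 0.9999917632058632}
```

```bash
python3 -m jog --help 2>&1 | head -20
```

```text
invalid input: not JSON, or not a number
```

View pics/top0.png

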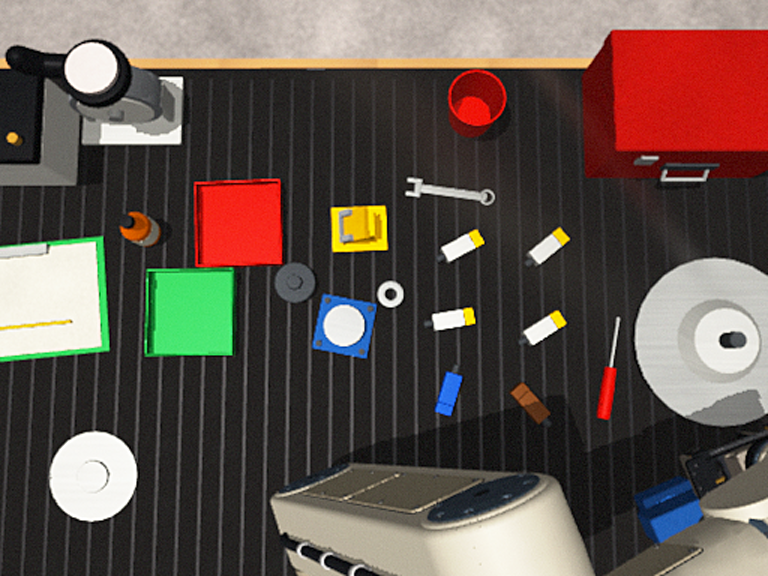

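View pics/side0.png

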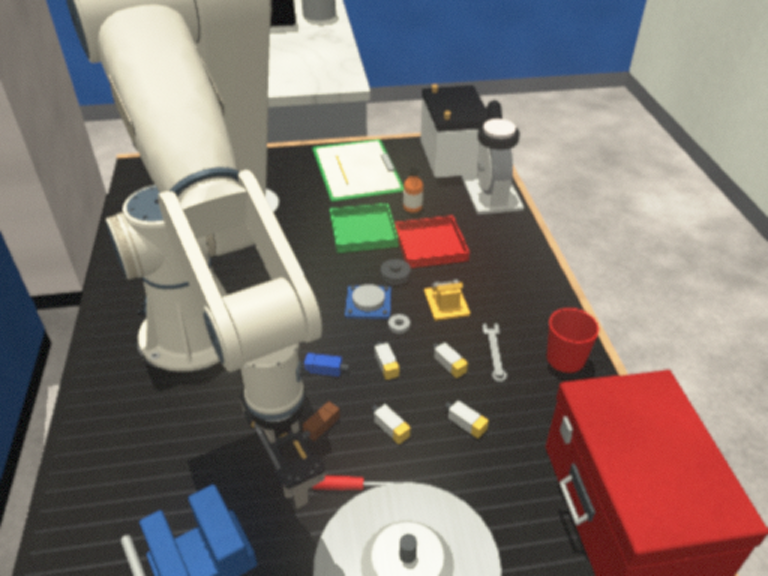

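```bash
cat >> h.py <<'E'
def carts(p):
    """axis line, tail-centre at top face, heading of each real cartridge (lying), from colour+depth"""
    H,S,V=cv2.split(cv2.cvtColor(p["color"],cv2.COLOR_RGB2HSV))
    yel=(H>18)&(H<36)&(S>120)&(V>110)
    out=[]
    for o in bot.silhouettes(p,"cart_a"):
        m=cv2.dilate(o["region"].astype(np.uint8),np.ones((3,3)))>0
        if (m&yel).sum()<15: continue
        P=pts(p,m); P=P[P[:,2]>24]
        Y=pts(p,m&yel)[:,:2].mean(0)
        c,sz,a=cv2.minAreaRect(P[:,:2].astype(np.float32)); bx=cv2.boxPoints((c,sz,a))
        e=bx[1]-bx[0],bx[2]-bx[1]; d=max(e,key=np.linalg.norm); d=d/np.linalg.norm(d)
        c=np.median(P[:,:2],0)*.5+np.array(c)*.5
        if (c-Y)@d<0:d=-d
        g=c-29*d
        out.append((o["confidence"],c,sz,np.degrees(np.arctan2(d[1],d[0])),g,Y,len(P)))
        print(round(o["confidence"],2),"px",np.round(o["centre"]),"c",np.round(c,1),"sz",np.round(sz),"head",round(out[-1][3],1),"grip",np.round(g,1),"yel",np.round(Y,1))
    return out
def st():
    s=bot.state();q=s["eef_rot"];print("t",round(s["time_s"],1),"tcp",np.round(s["eef_pos"],1),"yaw",round(np.degrees(2*np.arctan2(q[1],q[0]))-90,1),"F",np.round(s["ft_force"],2),"w",round(s["width"]*92,1),"j6",round(s["joints"][5],2))
E
python3 - <<'E'
from h import *
t=bot.camera("top")
carts(t)
save(t,"crop1",(270,140,400,290),4)
for k in["rest","plate","tray_red","tray_green"]:
  o=bot.silhouettes(t,k)
  o=min(o,key=lambda o:{"rest":abs(o["centre"][0]-238),"plate":abs(o["centre"][0]-231),"tray_red":abs(o["centre"][0]-161),"tray_green":abs(o["centre"][0]-126)}[k])
  P=pts(t,o["region"])
  if k=="rest":
    P=pts(t,o["region"])
    for y in range(-50,75,5):
      Q=P[(abs(P[:,1]-y)<2.5)&(abs(P[:,0]-625)<60)]
      if len(Q): print(y,len(Q),np.round(np.percentile(Q[:,2],[10,50,90])),"x of z>20",np.round([Q[Q[:,2]>20][:,0].min(),Q[Q[:,2]>20][:,0].max()]) if (Q[:,2]>20).any() else "")
  if k=="plate":
    Q=P[P[:,2]>22];print(k,cv2.minEnclosingCircle(Q[:,:2].astype(np.float32)),Q.mean(0))
  else: print(k,cv2.minAreaRect(P[:,:2].astype(np.float32)))
st()
E
```

```text
0.91 px [361. 217.] c [ 424.  -351.2] sz [32. 97.] head 121.9 grip [ 439.3 -375.9] yel [ 444.3 -380.8]
0.9 px [308. 163.] c [ 585.3 -193.6] sz [32. 96.] head 118.0 grip [ 599.  -219.2] yel [ 604.7 -224.2]
0.78 px [362. 163.] c [ 584.  -363.9] sz [32. 96.] head 129.1 grip [ 602.3 -386.4] yel [ 608.  -391.6]
0.65 px [296. 212.] c [ 441.8 -173.3] sz [32. 98.] head 100.1 grip [ 446.9 -201.8] yel [ 449.3 -207.5]
-50 7 [ 3.  9. 13.] x of z>20 
-45 56 [ 5. 10. 14.] x of z>20 
-40 29 [ 6. 10. 13.] x of z>20 
-35 58 [ 6. 10. 14.] x of z>20 
-30 58 [ 6. 10. 13.] x of z>20 
-25 46 [ 7. 12. 64.] x of z>20 [602. 645.]
-20 44 [ 7. 16. 61.] x of z>20 [601. 650.]
-15 60 [ 7. 59. 64.] x of z>20 [596. 649.]
-10 52 [15. 69. 74.] x of z>20 [595. 657.]
-5 51 [11. 72. 76.] x of z>20 [595. 656.]
0 47 [ 7. 69. 73.] x of z>20 [595. 656.]
5 52 [13. 65. 68.] x of z>20 [595. 657.]
10 60 [ 8. 58. 62.] x of z>20 [594. 656.]
15 38 [10. 51. 60.] x of z>20 [594. 656.]
20 51 [13. 51. 58.] x of z>20 [593. 653.]
25 53 [ 9. 47. 60.] x of z>20 [593. 655.]
30 42 [ 9. 40. 54.] x of z>20 [593. 654.]
35 53 [11. 36. 52.] x of z>20 [593. 655.]
40 55 [ 6. 37. 46.] x of z>20 [593. 653.]
45 44 [ 7. 32. 39.] x of z>20 [601. 654.]
50 33 [ 6. 10. 14.] x of z>20 
55 57 [ 6. 10. 13.] x of z>20 
60 43 [ 5.  9. 13.] x of z>20 
65 12 [-5. -1.  1.] x of z>20 
rest ((626.50732421875, 8.468185424804688), (93.46991729736328, 114.21713256835938), 1.9811053276062012)
plate ((439.3784484863281, 40.53926086425781), 49.921424865722656) [430.44454818  35.08873684  29.60108866]
tray_red ((633.8501586914062, 246.32650756835938), (171.471923828125, 172.2828826904297), 2.4861092567443848)
tray_green ((457.379638671875, 341.98248291015625), (170.3325653076172, 181.0812225341797), 0.9681692719459534)
t 1.4 tcp [ 217.1 -586.1  214.6] yaw -69.7 F [-0.39  0.79  0.23] w 91.8 j6 -0.0
```

View pics/crop1.png

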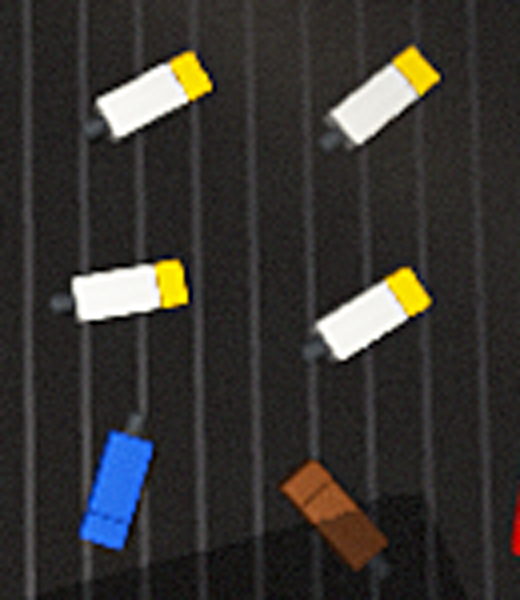

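```bash
python3 -m jog '[[[0.023,0.037,0],8],[[0.023,0.037,0],8],[[0.023,0.037,0],8],[[0.023,0.037,0],8],[[0.023,0.037,0],8],[[0.023,0.037,0],8],[[0.023,0.037,0],8],[[0.023,0.037,0],8]]' -1 5; python3 -m jog '[[[0.024,0.041,0],8],[[0.024,0.041,0],8],[[0,0,-0.03],0],[[0,0,-0.03],0],[[0,0,-0.03],0],[[0,0,-0.03],0],[[0,0,0],0],[[0,0,0],0]]'; python3 -c "
from h import *
st(); t=bot.camera('top'); carts(t)"
```

```text
time_s: 2.2
eef_pos: [401.9, -288.6, 214.8]
eef_rot: [0.739, 0.673, 0.0, 0.0]
ft_force: [1.7, -0.9, -0.3]
width: 1.0
time_s: 3.0
eef_pos: [449.1, -208.1, 94.9]
eef_rot: [0.641, 0.768, -0.0, -0.0]
ft_force: [0.8, 0.5, -0.3]
width: 0.999
t 3.0 tcp [ 449.1 -208.1   94.9] yaw 10.3 F [ 0.79  0.54 -0.29] w 91.9 j6 -0.62
0.69 px [362. 166.] c [ 565.7 -341.5] sz [ 32. 210.] head 129.5 grip [ 584.2 -363.9] yel [ 607.9 -391.6]
0.64 px [309. 164.] c [ 579.8 -189.6] sz [ 57. 124.] head 140.8 grip [ 602.3 -208. ] yel [ 604.3 -224.3]
0.38 px [374. 215.] c [ 427.4 -353.5] sz [ 24. 145.] head 105.2 grip [ 435.  -381.5] yel [ 435.2 -375.6]
```

```bash
python3 -m jog '[[[0,0,-0.03],0],[[0,0,-0.03],0],[[0,0,-0.02],0],[[0,0,-0.011],0],[[0,0,0],0],[[0,0,0],0],[[0,0,0],0],[[0,0,0],0]]' -; python3 -m jog '[[[0,0,0],0],[[0,0,0],0],[[0,0,0],0],[[0,0,0],0],[[0,0,0],0],[[0,0,0],0],[[0,0,0],0],[[0,0,0],0]]' 1 6;  python3 -m jog '[[[0,0,0.02],0],[[0,0,0.03],0],[[0,0,0.03],0],[[0,0,0.03],0],[[0,0,0.02],0],[[0,0,0],0],[[0,0,0],0],[[0,0,0],0]]' 1 6; python3 -c "
from h import *
st(); save(bot.camera('side'),'s1',(200,180,330,300),5)"
```

```text
time_s: 3.9
eef_pos: [449.9, -208.4, 4.6]
eef_rot: [0.641, 0.768, 0.0, 0.001]
ft_force: [-0.9, -0.1, 0.2]
width: 1.001
time_s: 4.7
eef_pos: [449.1, -208.1, 3.5]
eef_rot: [0.641, 0.768, -0.0, -0.0]
ft_force: [0.1, -0.3, 1.0]
width: 0.346
time_s: 5.5
eef_pos: [448.2, -207.7, 132.2]
eef_rot: [0.641, 0.768, -0.0, -0.001]
ft_force: [-0.1, 0.3, -1.3]
width: 0.35
t 5.5 tcp [ 448.2 -207.7  132.2] yaw 10.3 F [-0.05  0.28 -1.29] w 32.2 j6 -0.62
```

View pics/s1.png

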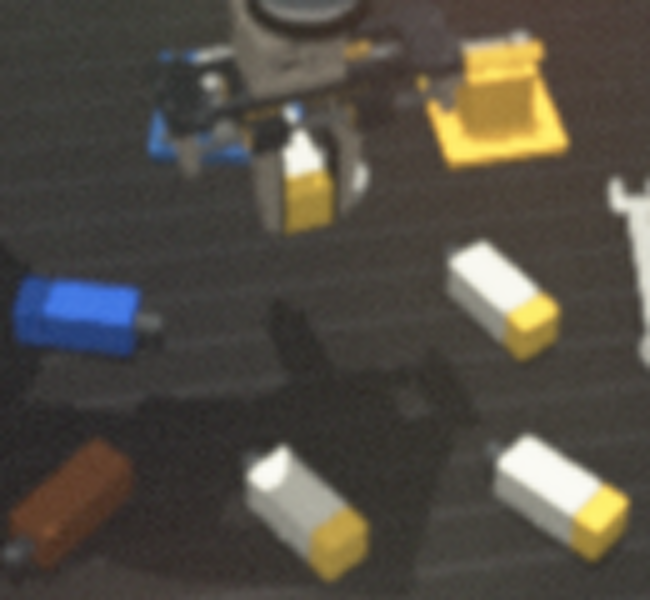

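```bash
cat >> h.py <<'E'
def held(name="side"):
    p=bot.camera(name);s=bot.state()["eef_pos"]
    P=world(p,np.stack(np.meshgrid(np.arange(512),np.arange(384)),-1).reshape(-1,2),p["depth"].reshape(-1))
    H,S,V=[c.reshape(-1) for c in cv2.split(cv2.cvtColor(p["color"],cv2.COLOR_RGB2HSV))]
    near=(np.linalg.norm(P-s-[0,0,10],axis=1)<120)&(P[:,2]>s[2]-125)&(p["depth"].reshape(-1)>0)
    y=near&(H>18)&(H<36)&(S>120)&(V>80); w=near&(S<50)&(V>150)
    for n,m in(("yel",y),("wht",w)):
        if m.sum()>3: print(name,n,m.sum(),"mean-tcp",np.round(P[m].mean(0)-s,1),"z",np.round(np.percentile(P[m][:,2],[5,95])))
    return p
E
python3 -m jog '[[[0,0,0],0],[[0,0,0],0],[[0,0,0],0],[[0,0,0],0],[[0,0,0],0],[[0,0,0],0],[[0,0,0],0],[[0,0,0],0]]' - 3; python3 -c "
from h import *
st(); save(held('side'),'s2',(230,180,300,240),8); held('top');print(bot.state()['torque'])"
```

```text
time_s: 6.35
eef_pos: [449.2, -208.1, 133.6]
eef_rot: [0.641, 0.768, 0.0, 0.0]
ft_force: [0.7, -0.5, -1.6]
width: 0.348
t 6.3 tcp [ 449.2 -208.1  133.6] yaw 10.3 F [ 0.73 -0.53 -1.62] w 32.1 j6 -0.62
side yel 116 mean-tcp [ 5.5 -8.2 25.3] z [139. 231.]
side wht 7 mean-tcp [ 4.  26.8  7.8] z [131. 162.]
top wht 67 mean-tcp [ -5.8  53.1 -11.7] z [111. 130.]
[ 0.00826562 -0.10886188  0.06098429]
```

View pics/s2.png

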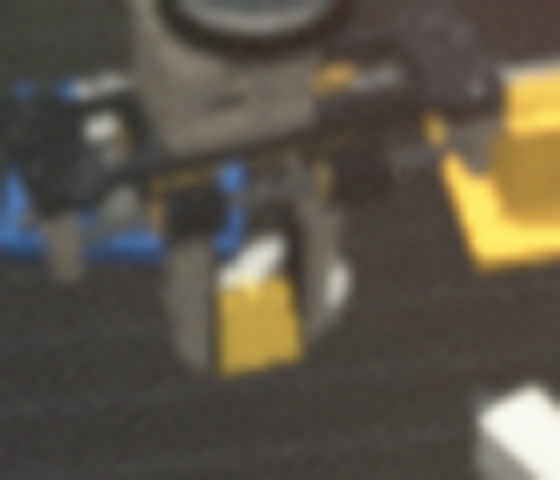

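```bash
cat >> h.py <<'E'
def tilt():
    """pitch of held cartridge: slope of the white top face seen from above, along heading (yaw+90)"""
    p=bot.camera("top");S0=bot.state();s=S0["eef_pos"];q=S0["eef_rot"];a=2*np.arctan2(q[1],q[0])
    h=np.array([np.cos(a),np.sin(a)])
    P=world(p,np.stack(np.meshgrid(np.arange(512),np.arange(384)),-1).reshape(-1,2),p["depth"].reshape(-1))
    H,S,V=[c.reshape(-1) for c in cv2.split(cv2.cvtColor(p["color"],cv2.COLOR_RGB2HSV))]
    l=(P[:,:2]-s[:2])@h; c=(P[:,:2]-s[:2])@[-h[1],h[0]]
    m=(abs(c)<22)&(l>0)&(l<110)&(abs(P[:,2]-s[2])<90)&(S<60)&(V>120)&(p["depth"].reshape(-1)>0)
    if m.sum()<6: print("few white",m.sum());return p
    vx,vy,x0,y0=cv2.fitLine(np.c_[l[m],P[m][:,2]-s[2]].astype(np.float32),cv2.DIST_HUBER,0,.01,.01).ravel()
    print("n",m.sum(),"pitch",round(np.degrees(np.arctan2(vy*np.sign(vx),abs(vx))),1),"l",np.round(np.percentile(l[m],[3,97]),1),"dz at l=30",round(y0+vy/vx*(30-x0),1),"cross",round(np.median(c[m]),1))
    return p
E
python3 -c "
from h import *
tilt()"
python3 -m jog '[[[0,0,0],0],[[0,0,0],0],[[0,0,0],0],[[0,0,0],0],[[0,0,0],0],[[0,0,0],0],[[0,0,0],0],[[0,0,0],0]]' - 3; python3 -c "
from h import *
tilt()"
```

```text
n 68 pitch -49.6 l [42.4 61.7] dz at l=30 13.3 cross -4.0
time_s: 7.3
eef_pos: [449.1, -208.1, 133.6]
eef_rot: [0.641, 0.768, 0.0, -0.0]
ft_force: [0.8, -0.4, -2.1]
width: 0.348
n 68 pitch -45.5 l [43.1 61.6] dz at l=30 10.2 cross -4.2
```

```bash
python3 -m jog '[[[0,0,0.005],0],[[0.01,0.01,0.01],0],[[0.02,0.025,0.01],-1],[[0.03,0.035,0.01],-2],[[0.035,0.04,0.005],-2],[[0.035,0.04,0],-2],[[0.025,0.03,0],-1],[[0.015,0.02,0],0]]' - 15; python3 -m jog '[[[0.006,0.007,0],0],[[0,0,0],0],[[0,0,0],0],[[0,0,0],0],[[0,0,0],0],[[0,0,0],0],[[0,0,0],0],[[0,0,0],0]]' ; python3 -c "
from h import *
st(); save(tilt(),'t2',(200,110,280,180),8)"
```

```text
time_s: 8.15
eef_pos: [617.3, -9.5, 174.3]
eef_rot: [0.692, 0.722, 0.001, 0.0]
ft_force: [0.8, 0.1, -1.4]
width: 0.347
time_s: 8.95
eef_pos: [620.8, -6.2, 173.3]
eef_rot: [0.693, 0.721, 0.0, 0.0]
ft_force: [-0.2, -0.2, -1.3]
width: 0.35
t 8.9 tcp [620.8  -6.2 173.3] yaw 2.3 F [-0.24 -0.18 -1.32] w 32.2 j6 -0.05
few white 0
```

View pics/t2.png

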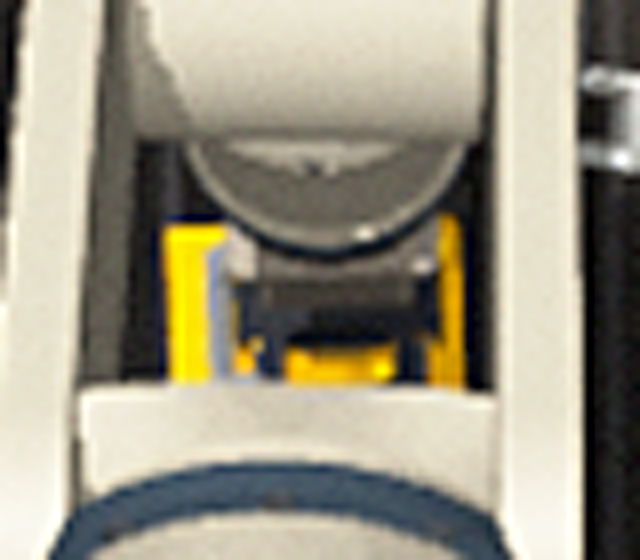

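```bash
python3 -m jog '[[[0.0045,0.005,-0.01],0],[[0,0,-0.02],0],[[0,0,-0.025],0],[[0,0,-0.015],0],[[0,0,-0.005],0],[[0,0,0],0],[[0,0,0],0],[[0,0,0],0]]' ; python3 -c "
from h import *
st(); save(held('side'),'s3',(260,160,340,220),8)"
```

```text
time_s: 9.8
eef_pos: [626.1, -1.5, 98.4]
eef_rot: [0.692, 0.721, 0.0, 0.001]
ft_force: [1.4, -3.9, 3.7]
width: 0.35
t 9.8 tcp [626.1  -1.5  98.4] yaw 2.3 F [ 1.43 -3.93  3.75] w 32.2 j6 -0.04
side yel 612 mean-tcp [ -6.8 -15.8 -58.3] z [  5. 120.]
side wht 4 mean-tcp [ -3.3  23.8 -43.3] z [50. 57.]
```

View pics/s3.png

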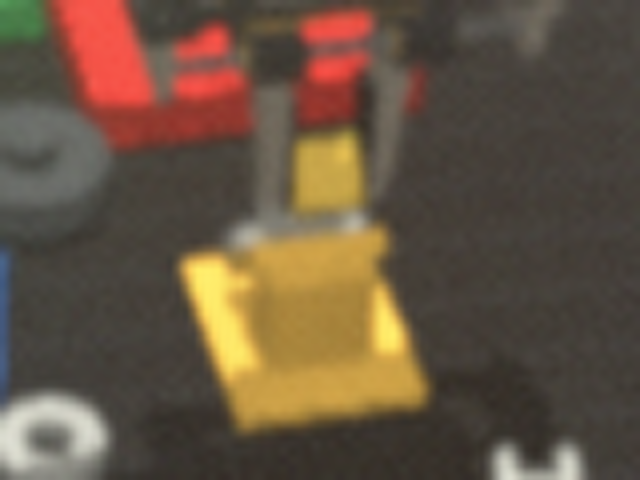

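```bash
cat >> h.py <<'E'
def tailpts(zoff=(-2,60)):
    p=bot.camera("side");S0=bot.state();s=S0["eef_pos"];q=S0["eef_rot"];a=2*np.arctan2(q[1],q[0])
    h=np.array([np.cos(a),np.sin(a)])
    P=world(p,np.stack(np.meshgrid(np.arange(512),np.arange(384)),-1).reshape(-1,2),p["depth"].reshape(-1))
    H,S,V=[c.reshape(-1) for c in cv2.split(cv2.cvtColor(p["color"],cv2.COLOR_RGB2HSV))]
    D=P-s;l=D[:,:2]@h;c=D[:,:2]@[-h[1],h[0]]
    m=(abs(c)<14)&(abs(l)<45)&(D[:,2]>zoff[0])&(D[:,2]<zoff[1])&(H>15)&(H<36)&(S>90)
    L=l[m];Z=D[m][:,2]
    for z in range(int(zoff[0])-2,int(zoff[1]),4):
        k=(Z>=z)&(Z<z+4)
        if k.sum()>1: print("z-tcp",z+2,"n",k.sum(),"l",np.round(np.median(L[k]),1))
    return p
E
python3 -c "
from h import *
p=tailpts((-30,60)); C=-cv2.Rodrigues(np.array(p['rvec']))[0].T@np.array(p['tvec']).ravel();print('cam',C);st()"
```

```text
z-tcp -30 n 4 l -12.0
z-tcp -26 n 8 l -7.8
z-tcp 2 n 2 l -14.1
z-tcp 6 n 5 l -17.9
z-tcp 10 n 12 l -16.9
z-tcp 14 n 9 l -13.0
z-tcp 18 n 10 l -10.6
z-tcp 22 n 13 l -4.9
z-tcp 26 n 12 l -0.6
z-tcp 30 n 2 l -1.3
cam [  271.93316539 -1240.21332096  1195.35216621]
t 9.9 tcp [626.   -1.3  98.5] yaw 2.3 F [ 1.41 -4.77  3.81] w 31.8 j6 -0.04
```

Run:
```python
from h import *
p=bot.camera("side")
im=cv2.resize(cv2.imread("pics/top0.png"),(512,384),interpolation=cv2.INTER_AREA)
t=bot.camera("top")
hsv=cv2.cvtColor(im,cv2.COLOR_BGR2HSV)
S=hsv[...,1];V=hsv[...,2];H=hsv[...,0]
for r in range(134,170): print(r,"".join("#" if (18<H[r,c]<36 and S[r,c]>150) and V[r,c]>150 else "y" if(15<H[r,c]<36 and S[r,c]>150) else "g" if V[r,c]>90 and S[r,c]<110 else "+" if V[r,c]>60 else "." for c in range(218,262)))
for X in [(626,7,10),(594,-4,75),(656,-4,75),(593,37,34),(655,37,34),(606,37,40),(644,37,40),(624,43,40)]: print(X,np.round(proj(t,X)[0],1))
```

```text
134 ...+............++.............+............
135 ...+............++.............+............
136 ...+............++..................+y+.....
137 ...+..........yy++yyyyyy#y#############y....
138 ..y####################################y....
139 ..##########+++########################y....
140 ..#######+ggggggg#######################....
141 ..######ggggggggg#######################....
142 ..######ggggggggg#######################....
143 ..y#####gggggggg########################....
144 ..y#####ggg+############################....
145 ..y#####ggg#############################....
146 ..y#####ggg#############################....
147 ..+#####ggg#############################....
148 ..+#####ggg#############################....
149 ..+#####ggg#############################....
150 ..+#####ggg#############################....
151 ..+#####ggg#############################....
152 ..+#####ggg#############################....
153 ..+#####ggg#############################....
154 ...#####ggg#############################....
155 ...#####ggg#############################y...
156 ...#####gggg++gg+#
[... 184 characters left out ...]
##ggggggggg+##y#yy################y...
161 ..+#####+ggg++yyy#######################y...
162 ..+#####################################y...
163 ..+######################################...
164 ..+######################################...
165 ..+######################################...
166 ..+#####################################y...
167 ..++####################yyyyyy+.....y.y.....
168 ..++yy...........+............++............
169 ..++............++............++............
(626, 7, 10) [239.3 152.1]
(594, -4, 75) [242.5 158.9]
(656, -4, 75) [242.5 137.7]
(593, 37, 34) [228.8 161.6]
(655, 37, 34) [229. 141.]
(606, 37, 40) [228.8 156.9]
(644, 37, 40) [228.8 144.2]
(624, 43, 40) [226.8 150.9]
```

```bash
python3 -m jog '[[[0,0,0.004],0],[[0,0,0],0],[[0,0,0],0],[[0,0,0],0],[[0,0,0],0],[[0,0,0],0],[[0,0,0],0],[[0,0,0],0]]'; python3 -m jog '[[[0,-0.008,0],0],[[0,0,0],0],[[0,0,0],0],[[0,0,-0.004],0],[[0,0,0],0],[[0,0,0],0],[[0,0,0],0],[[0,0,0],0]]'; python3 -c "
from h import *
st();tailpts((-10,60))"
```

```text
time_s: 10.8
eef_pos: [625.4, -1.0, 102.3]
eef_rot: [0.693, 0.721, 0.0, 0.0]
ft_force: [2.3, -4.2, 2.6]
width: 0.351
time_s: 11.6
eef_pos: [624.9, -8.8, 98.0]
eef_rot: [0.693, 0.721, -0.0, -0.0]
ft_force: [0.2, 1.8, -0.4]
width: 0.345
t 11.6 tcp [624.9  -8.8  98. ] yaw 2.3 F [ 0.21  1.83 -0.37] w 31.7 j6 -0.06
z-tcp 6 n 7 l -18.7
z-tcp 10 n 11 l -17.6
z-tcp 14 n 13 l -12.7
z-tcp 18 n 9 l -10.9
z-tcp 22 n 14 l -4.6
z-tcp 26 n 11 l -2.6
z-tcp 30 n 3 l -2.2
```

```bash
python3 -m jog '[[[0,0,0],0],[[0,0,-0.001],0],[[0,0,-0.001],0],[[0,0,-0.001],0],[[0,0,-0.001],0],[[0,0,0],0],[[0,0,0],0],[[0,0,0],0]]' - 3; python3 -c "
from h import *
st();tailpts((-10,60))"
```

```text
time_s: 12.45
eef_pos: [625.2, -9.0, 94.2]
eef_rot: [0.693, 0.721, -0.0, -0.0]
ft_force: [0.4, -0.2, -2.0]
width: 0.347
t 12.4 tcp [625.2  -9.   94.2] yaw 2.3 F [ 0.36 -0.23 -2.02] w 31.9 j6 -0.06
z-tcp 6 n 8 l -17.8
z-tcp 10 n 9 l -14.7
z-tcp 14 n 11 l -13.7
z-tcp 18 n 14 l -8.0
z-tcp 22 n 12 l -2.1
z-tcp 26 n 8 l -3.3
z-tcp 30 n 4 l -4.0
```

```bash
python3 -m jog '[[[0,0,-0.001],0],[[0,0,-0.001],0],[[0,0,0],0],[[0,0,0],0],[[0,0,0],0],[[0,0,0],0],[[0,0,0],0],[[0,0,0],0]]' - 3;  python3 -m jog '[[[0,0.001,-0.001],0],[[0,0.001,-0.001],0],[[0,0.001,-0.001],0],[[0,0.001,-0.001],0],[[0,0,0],0],[[0,0,0],0],[[0,0,0],0],[[0,0,0],0]]' ;python3 -c "
from h import *
st();tailpts((-10,60))"
```

```text
time_s: 13.3
eef_pos: [625.4, -8.9, 92.3]
eef_rot: [0.693, 0.721, 0.0, 0.0]
ft_force: [1.1, 2.1, -0.2]
width: 0.347
time_s: 14.1
eef_pos: [625.3, -4.8, 88.2]
eef_rot: [0.693, 0.721, 0.0, -0.0]
ft_force: [1.3, 2.2, -0.5]
width: 0.347
t 14.1 tcp [625.3  -4.8  88.2] yaw 2.3 F [ 1.27  2.21 -0.48] w 31.9 j6 -0.05
z-tcp 2 n 2 l -11.5
z-tcp 6 n 6 l -17.7
z-tcp 10 n 11 l -14.8
z-tcp 14 n 16 l -10.6
z-tcp 18 n 10 l -8.0
z-tcp 22 n 11 l -4.2
z-tcp 26 n 11 l -3.6
z-tcp 30 n 4 l -2.9
```

```bash
python3 -m jog '[[[0,0.001,-0.001],0],[[0,0.001,-0.001],0],[[0,0.001,-0.001],0],[[0,0.001,-0.001],0],[[0,0,0],0],[[0,0,0],0],[[0,0,0],0],[[0,0,0],0]]' ;python3 -m jog '[[[0,0,0],0],[[0,0,0],0],[[0,0,0],0],[[0,0,0],0],[[0,0,0],0],[[0,0,0],0],[[0,0,0],0],[[0,0,0],0]]' -0.3;python3 -c "
from h import *
st();save(tailpts((-10,60)),'s4',(260,160,340,220),8)"
```

```text
time_s: 14.95
eef_pos: [625.4, -0.9, 84.2]
eef_rot: [0.693, 0.721, 0.0, -0.0]
ft_force: [1.6, 2.5, 1.3]
width: 0.347
time_s: 15.75
eef_pos: [625.3, -1.0, 84.3]
eef_rot: [0.693, 0.721, -0.0, -0.0]
ft_force: [-0.7, 0.5, 0.2]
width: 0.65
t 15.8 tcp [625.3  -1.   84.3] yaw 2.3 F [-0.74  0.48  0.2 ] w 59.8 j6 -0.04
z-tcp -10 n 4 l -12.1
z-tcp 2 n 2 l -17.4
z-tcp 6 n 7 l -15.3
z-tcp 10 n 12 l -13.4
z-tcp 14 n 12 l -12.9
z-tcp 18 n 11 l -5.2
z-tcp 22 n 9 l -5.7
z-tcp 26 n 7 l -1.6
z-tcp 30 n 4 l -5.4
```

View pics/s4.png

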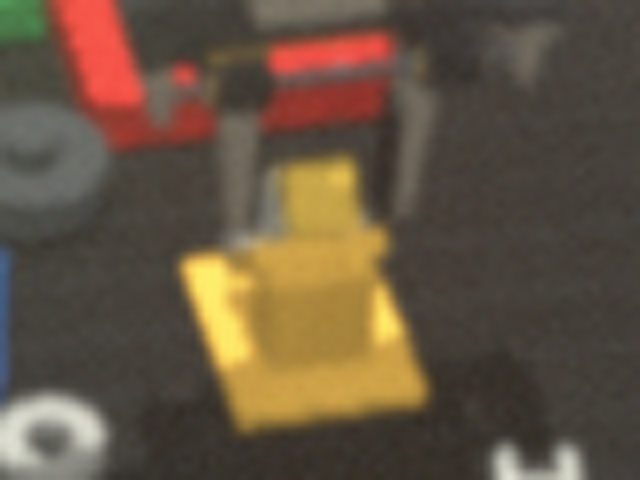

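```bash
python3 -m jog '[[[0,0,-0.004],0],[[0,0,0],0],[[0,0,0],0],[[0,0,0],0],[[0,0,0],0],[[0,0,0],0],[[0,0,0],0],[[0,0,0],0]]' -0.3; python3 -m jog '[[[0,0,0],0],[[0,0,0],0],[[0,0,0],0],[[0,0,0],0],[[0,0,0],0],[[0,0,0],0],[[0,0,0],0],[[0,0,0],0]]' 1 8;python3 -m jog '[[[0,-0.004,0.005],0],[[0,0,0.02],0],[[0.002,0,0.03],0],[[0.002,0.03,0],0],[[0.002,0.03,0],0],[[0.002,0.016,-0.02],0],[[0,0,-0.02],0],[[0,0,-0.008],0]]';python3 -m jog '[[[0,0,-0.008],0],[[0,0,0],0],[[0,0,0],0],[[0,0,0],0],[[0,0,0],0],[[0,0,0],0],[[0,0,0],0],[[0,0,0],0]]' - 3; python3 -c "
from h import *
st();tailpts((-10,60))"
```

```text
time_s: 16.6
eef_pos: [625.4, -1.0, 80.3]
eef_rot: [0.693, 0.721, 0.0, 0.0]
ft_force: [-1.3, 0.1, 0.3]
width: 0.648
time_s: 17.4
eef_pos: [625.3, -1.0, 80.3]
eef_rot: [0.693, 0.721, -0.0, -0.0]
ft_force: [-0.6, 0.1, -0.4]
width: 0.347
time_s: 18.2
eef_pos: [632.1, 71.2, 85.7]
eef_rot: [0.692, 0.722, -0.001, -0.001]
ft_force: [-0.4, -0.3, -1.3]
width: 0.344
time_s: 19.0
eef_pos: [633.4, 71.0, 79.4]
eef_rot: [0.693, 0.721, 0.0, 0.0]
ft_force: [0.0, -0.0, -1.1]
width: 0.347
t 19.0 tcp [633.4  71.   79.4] yaw 2.3 F [ 0.02 -0.02 -1.14] w 31.9 j6 0.07
z-tcp 6 n 2 l -17.8
z-tcp 10 n 9 l -17.0
z-tcp 14 n 8 l -12.9
z-tcp 18 n 12 l -10.2
z-tcp 22 n 12 l -7.8
z-tcp 26 n 11 l -1.3
z-tcp 30 n 8 l -3.7
z-tcp 34 n 2 l -13.1
```

Held. Now rotate it against the tray wall.

```bash
python3 -m jog '[[[0,0.012,0],0],[[0,0.012,0],0],[[0,0.01,0],0],[[0,0.008,0],0],[[0,0.008,0],0],[[0,0.008,0],0],[[0,0.006,0],0],[[0,0.005,0],0]]' - 3; python3 -m jog '[[[0,0.004,0],0],[[0,0.003,0],0],[[0,0.002,0],0],[[0,0,0],0],[[0,0,0],0],[[0,0,0],0],[[0,0,0],0],[[0,0,0],0]]' ; python3 -c "
from h import *
st();tailpts((-10,60))"
```

```text
time_s: 19.85
eef_pos: [633.2, 140.6, 79.3]
eef_rot: [0.693, 0.721, -0.0, -0.0]
ft_force: [-2.2, -2.4, 3.6]
width: 0.355
time_s: 20.65
eef_pos: [633.3, 149.0, 79.3]
eef_rot: [0.693, 0.721, 0.0, -0.0]
ft_force: [-2.6, -1.3, 3.9]
width: 0.359
t 20.6 tcp [633.3 149.   79.3] yaw 2.3 F [-2.57 -1.31  3.87] w 33.0 j6 0.19
z-tcp 22 n 4 l -28.7
z-tcp 26 n 3 l -33.5
z-tcp 30 n 5 l -31.5
z-tcp 34 n 6 l -32.2
z-tcp 38 n 11 l -25.2
z-tcp 42 n 25 l -18.1
z-tcp 46 n 7 l -14.5
```

```bash
python3 -c "
from h import *
p=bot.camera('side');save(p,'s5',(250,120,330,180),9)"
```

```text
(no output)
```

View pics/s5.png

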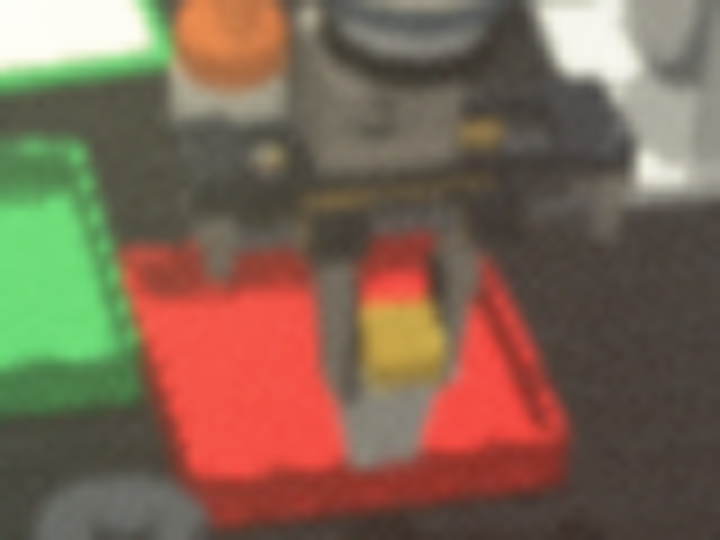

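```bash
python3 -m jog '[[[0,0,0.01],0],[[0,0,0.02],0],[[0,0,0.02],0],[[0,-0.03,0],0],[[0,-0.03,0],0],[[0,0,0],0],[[0,0,0],0],[[0,0,0],0]]' - 8; python3 -c "
from h import *
st();save(tailpts((-10,60)),'s6',(250,140,330,200),9)"
```

```text
time_s: 21.55
eef_pos: [633.6, 89.7, 129.4]
eef_rot: [0.693, 0.721, 0.0, 0.0]
ft_force: [0.3, -0.5, -0.9]
width: 0.344
t 21.6 tcp [633.6  89.7 129.4] yaw 2.3 F [ 0.29 -0.5  -0.88] w 31.7 j6 0.1
z-tcp 18 n 2 l -22.9
z-tcp 22 n 4 l -28.4
z-tcp 26 n 3 l -30.0
z-tcp 30 n 2 l -30.7
z-tcp 34 n 6 l -34.4
z-tcp 38 n 18 l -30.2
z-tcp 42 n 15 l -22.4
z-tcp 46 n 15 l -13.4
z-tcp 50 n 2 l -24.4
```

View pics/s6.png

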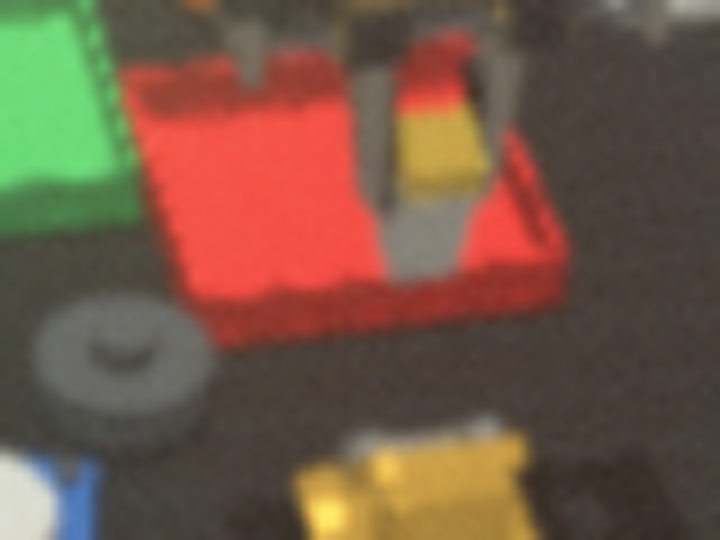

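```bash
python3 -m jog '[[[0,0,-0.03],0],[[0,0,-0.03],0],[[0,0.005,-0.012],0],[[0,0.015,0],0],[[0,0.01,0],0],[[0,0.005,0],0],[[0,0.005,0],0],[[0,0.004,0],0]]' - 3; python3 -m jog '[[[0,0.004,0],0],[[0,0.004,0],0],[[0,0.003,0],0],[[0,0.003,0],0],[[0,0.002,0],0],[[0,0.002,0],0],[[0,0,0],0],[[0,0,0],0]]'; python3 -c "
from h import *
st();tailpts((-10,80))"
```

```text
time_s: 22.4
eef_pos: [633.8, 133.7, 58.2]
eef_rot: [0.692, 0.721, 0.001, 0.0]
ft_force: [0.5, -1.0, -1.9]
width: 0.349
time_s: 23.2
eef_pos: [633.2, 151.2, 57.1]
eef_rot: [0.693, 0.721, 0.0, -0.0]
ft_force: [0.3, -0.4, -1.1]
width: 0.347
t 23.2 tcp [633.2 151.2  57.1] yaw 2.3 F [ 0.32 -0.36 -1.09] w 31.9 j6 0.19
z-tcp 26 n 4 l -29.6
z-tcp 30 n 5 l -31.4
z-tcp 34 n 3 l -30.2
z-tcp 38 n 8 l -33.0
z-tcp 42 n 18 l -23.7
z-tcp 46 n 17 l -20.7
z-tcp 50 n 4 l -21.1
```

```bash
python3 -m jog '[[[0,0.002,0],0],[[0,0.002,0],0],[[0,0.002,0],0],[[0,0.002,0],0],[[0,0,0],0],[[0,0,0],0],[[0,0,0],0],[[0,0,0],0]]'; python3 -c "
from h import *
st();p=tailpts((-10,80));save(p,'s7',(250,120,330,180),9)"
```

```text
time_s: 24.05
eef_pos: [633.3, 159.1, 57.2]
eef_rot: [0.693, 0.721, 0.0, -0.0]
ft_force: [-0.1, 0.1, -1.2]
width: 0.349
t 24.1 tcp [633.3 159.1  57.2] yaw 2.3 F [-0.11  0.11 -1.16] w 32.1 j6 0.2
z-tcp 26 n 2 l -28.9
z-tcp 30 n 6 l -30.2
z-tcp 34 n 4 l -30.2
z-tcp 38 n 5 l -30.3
z-tcp 42 n 8 l -19.8
z-tcp 46 n 24 l -17.0
z-tcp 50 n 5 l -33.0
```

View pics/s7.png

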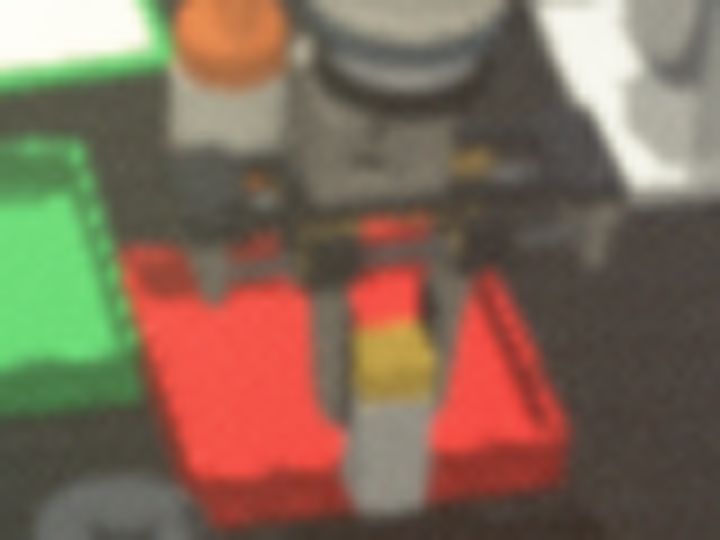

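```bash
python3 -m jog '[[[0,0,0],0],[[0,0,0],0],[[0,0,0],0],[[0,-0.004,0.01],0],[[0,-0.004,0.02],0],[[0,0,0.025],0],[[-0.01,-0.005,0.02],0],[[-0.02,-0.012,0],0]]' - 60; python3 -m jog '[[[-0.03,-0.016,0],0],[[-0.035,-0.018,0],0],[[-0.035,-0.018,0],0],[[-0.035,-0.018,0],0],[[-0.025,-0.012,0],0],[[-0.015,-0.005,-0.01],0],[[0,0,-0.015],0],[[0,0,-0.01],0]]'; python3 -m jog '[[[0.0,0.0,0],0],[[0,0,0],0],[[0,0,0],0],[[0,0,0],0],[[0,0,0],0],[[0,0,0],0],[[0,0,0],0],[[0,0,0],0]]'; python3 -c "
from h import *
st();p=tailpts((-10,80));save(p,'s8',(200,150,290,240),7)"
```

```text
time_s: 24.9
eef_pos: [606.3, 134.7, 136.2]
eef_rot: [0.692, 0.721, 0.003, 0.002]
ft_force: [-0.4, -0.9, -2.4]
width: 0.345
time_s: 25.7
eef_pos: [428.3, 46.7, 97.5]
eef_rot: [0.693, 0.721, 0.0, 0.0]
ft_force: [0.7, 0.4, -1.6]
width: 0.342
time_s: 26.5
eef_pos: [428.4, 47.0, 97.3]
eef_rot: [0.693, 0.721, 0.0, 0.0]
ft_force: [-0.4, -0.4, -2.0]
width: 0.344
t 26.5 tcp [428.4  47.   97.3] yaw 2.3 F [-0.37 -0.41 -1.96] w 31.7 j6 0.07
z-tcp 30 n 3 l -29.8
z-tcp 34 n 8 l -30.8
z-tcp 38 n 5 l -32.0
z-tcp 42 n 25 l -19.9
z-tcp 46 n 20 l -21.7
z-tcp 50 n 9 l -12.7
```

View pics/s8.png

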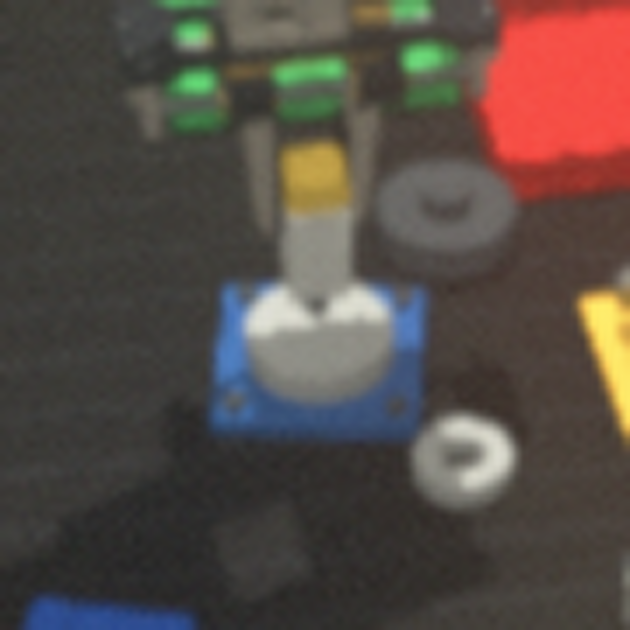

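```bash
python3 -m jog '[[[0,0,-0.004],0],[[0,0,-0.004],0],[[0,0,-0.004],0],[[0,0,-0.002],0],[[0,0,0],0],[[0,0,0],0],[[0,0,0],0],[[0,0,0],0]]'|grep -E "pos|force"; python3 -m jog '[[[0,0,-0.001],0],[[0,0,-0.001],0],[[0,0,-0.001],0],[[0,0,0],0],[[0,0,0],0],[[0,0,0],0],[[0,0,0],0],[[0,0,0],0]]' |grep -E "pos|force"; python3 -m jog '[[[0,0,-0.001],0],[[0,0,-0.001],0],[[0,0,-0.001],0],[[0,0,0],0],[[0,0,0],0],[[0,0,0],0],[[0,0,0],0],[[0,0,0],0]]' |grep -E "pos|force"
```

```text
eef_pos: [428.5, 47.0, 83.4]
ft_force: [0.6, -0.5, -1.9]
eef_pos: [428.4, 47.0, 80.3]
ft_force: [-0.5, 1.5, 4.7]
eef_pos: [428.5, 47.0, 77.4]
ft_force: [-1.2, -0.4, 7.4]
```

```bash
python3 -m jog '[[[0,0,-0.001],0],[[0,0,-0.001],0],[[0,0,-0.001],0],[[0,0,0],0],[[0,0,0],0],[[0,0,0],0],[[0,0,0],0],[[0,0,0],0]]' |grep -E "pos|force"; python3 -c "
from h import *
tailpts((-10,80))
t=bot.camera('top')
for k,z in(('tray_green',0),):
  for o in bot.silhouettes(t,k)[:2]: print(o['confidence'],o['centre'],cv2.minAreaRect(pts(t,o['region'])[:,:2].astype(np.float32)))"
```

```text
eef_pos: [428.5, 47.0, 74.5]
ft_force: [-1.5, 0.2, 10.5]
z-tcp 30 n 2 l -30.9
z-tcp 34 n 6 l -31.9
z-tcp 38 n 8 l -32.0
z-tcp 42 n 14 l -20.2
z-tcp 46 n 26 l -16.7
z-tcp 50 n 11 l -16.2
0.82 [128.4, 209.3] ((456.7629699707031, 341.6950378417969), (169.08192443847656, 182.27005004882812), 0.8609578609466553)
```

```bash
python3 -m jog '[[[0,0,0.02],0],[[0,0.01,0.025],0],[[0,0.03,0.005],0],[[0,0.045,0],0],[[0,0.045,0],0],[[0,0.045,0],0],[[-0.002,0.045,0],0],[[-0.002,0.045,0],0]]' - 40|grep -E "pos|force"; python3 -m jog '[[[0,0.045,0],0],[[0,0.03,0],0],[[0,0.01,-0.01],0],[[0,0,-0.025],0],[[0,0,-0.025],0],[[0,0,-0.007],0],[[0,0,-0.002],0],[[0,0,0],0]]' |grep -E "pos|force|time"; python3 -c "
from h import *
tailpts((-10,80));st()"
```

```text
eef_pos: [423.7, 313.7, 123.7]
ft_force: [0.8, 0.7, -2.1]
time_s: 31.5
eef_pos: [424.1, 396.2, 55.5]
ft_force: [0.4, -0.5, -1.1]
z-tcp 30 n 5 l -31.5
z-tcp 34 n 4 l -28.8
z-tcp 38 n 9 l -28.9
z-tcp 42 n 9 l -21.1
z-tcp 46 n 16 l -18.2
z-tcp 50 n 3 l -35.3
t 31.6 tcp [424.9 397.   56. ] yaw 2.3 F [ 0.41  0.59 -1.76] w 32.0 j6 0.71
```

```bash
python3 -m jog '[[[0,0,-0.003],0],[[0,0,0],0],[[0,0,0],0],[[0,-0.006,0],0],[[0,-0.01,0],0],[[0,-0.012,-0.001],0],[[0,-0.011,-0.002],0],[[0,0,0],0]]' - 3|grep -E "pos|force"; python3 -c "
from h import *
tailpts((-10,80))"; python3 -m jog '[[[0,-0.008,-0.003],0],[[0,-0.008,-0.004],0],[[0,-0.008,-0.005],0],[[0,-0.008,-0.006],0],[[0,-0.006,-0.006],0],[[0,-0.005,-0.006],0],[[0,-0.004,-0.005],0],[[0,0,0],0]]' |grep -E "pos|force|time"; python3 -c "
from h import *
tailpts((-10,80));st()"
```

```text
eef_pos: [423.2, 355.2, 48.5]
ft_force: [1.4, -1.7, 2.3]
z-tcp 18 n 3 l -36.7
z-tcp 22 n 2 l -41.9
z-tcp 26 n 2 l -42.2
z-tcp 30 n 8 l -39.8
z-tcp 34 n 7 l -34.1
z-tcp 38 n 12 l -29.4
z-tcp 42 n 7 l -30.0
z-tcp 46 n 9 l -23.0
z-tcp 50 n 2 l -23.8
time_s: 33.2
eef_pos: [423.9, 310.4, 13.5]
ft_force: [-0.5, -0.5, -1.4]
z-tcp 2 n 2 l -35.7
z-tcp 6 n 3 l -37.7
z-tcp 10 n 3 l -38.8
z-tcp 14 n 4 l -37.1
z-tcp 18 n 12 l -32.1
z-tcp 22 n 8 l -28.6
z-tcp 26 n 5 l -34.3
t 33.2 tcp [423.9 310.6  13.8] yaw 2.3 F [-0.77  0.18 -1.33] w 32.1 j6 0.59
```

```bash
python3 -m jog '[[[0,0,0],0],[[0,0,0],0],[[0,0,0],0],[[0,0,0.02],0],[[0,0,0.04],0],[[0,0,0.04],0],[[0,-0.02,0.02],0],[[0.01,-0.04,0.01],0]]' -0.3 3|grep -E "pos|force"; python3 -m jog '[[[0.016,-0.046,0],3],[[0.016,-0.046,0],3],[[0.016,-0.046,0],3],[[0.016,-0.046,0],3],[[0.016,-0.046,0],3],[[0.016,-0.046,0],3],[[0.016,-0.046,0],3],[[0.016,-0.046,0],3]]' -1|grep -E "pos|force"; python3 -m jog '[[[0.016,-0.04,0],2],[[0.016,-0.035,0],0],[[0.01,-0.03,0],0],[[0,0,0],0],[[0,0,0],0],[[0,0,0],0],[[0,0,0],0],[[0,0,0],0]]'|grep -E "pos|force"; python3 -c "
from h import *
st();p=bot.camera('top');carts(p)
save(p,'t9',(60,100,400,300),2.3)"
```

```text
eef_pos: [435.2, 252.7, 146.9]
ft_force: [0.1, -1.1, -0.2]
eef_pos: [562.8, -119.0, 144.5]
ft_force: [0.8, 0.9, 0.1]
eef_pos: [604.2, -220.9, 144.5]
ft_force: [0.1, 0.2, 0.3]
t 35.6 tcp [ 604.2 -220.9  144.5] yaw 28.4 F [0.06 0.18 0.31] w 92.1 j6 -0.85
0.66 px [129. 220.] c [423.7 317.8] sz [32. 98.] head 92.0 grip [424.7 288.8] yel [425.3 283.3]
0.62 px [368. 217.] c [ 421.7 -330.9] sz [ 43. 205.] head 108.1 grip [ 430.7 -358.5] yel [ 443.9 -380.9]
```

View pics/t9.png

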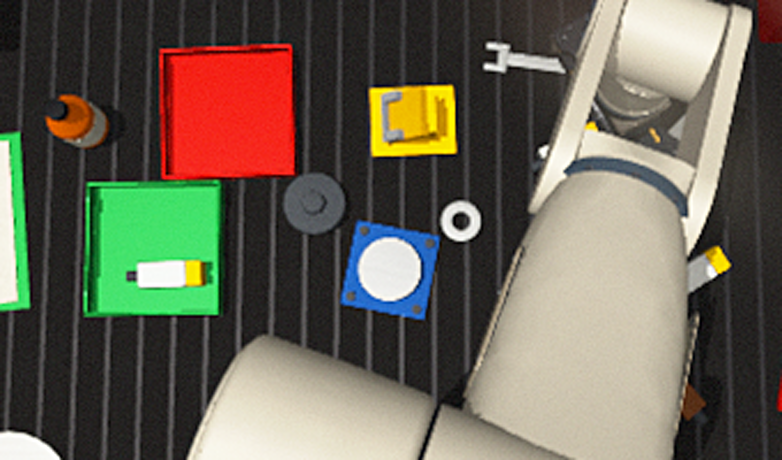

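```bash
python3 -c "
from h import *
p=bot.camera('side');carts(p)"
```

```text
0.8 px [316. 273.] c [ 604.6 -348.8] sz [36. 84.] head 136.1 grip [ 625.5 -369. ] yel [ 625.9 -372.4]
0.65 px [258. 283.] c [ 421.5 -357.1] sz [34. 95.] head 122.3 grip [ 437.  -381.7] yel [ 439.6 -387.4]
0.62 px [302. 242.] c [ 584.8 -201.8] sz [36. 85.] head 118.0 grip [ 598.4 -227.4] yel [ 599.8 -230.6]
```

```bash
python3 -m jog '[[[-0.001,0,-0.04],0],[[0,0,-0.04],0],[[0,0,-0.03],0],[[0,0,-0.02],0],[[0,0,-0.01],0],[[0,0,-0.002],0],[[0,0,0],0],[[0,0,0],0]]' -1 6|grep pos;  python3 -m jog '[[[0,0,0],0],[[0,0,0],0],[[0,0,0],0],[[0,0,0],0],[[0,0,0],0],[[0,0,0],0],[[0,0,0],0],[[0,0,0],0]]' 1 6|grep wid; python3 -m jog '[[[0,0,0.02],0],[[0,0,0.04],0],[[0,0,0.04],0],[[0,0,0.03],0],[[0,0,0],0],[[0,0,0],0],[[0,0,0],0],[[0,0,0],0]]' 1 6 |grep force;python3 -m jog '[[[0,0,0],0],[[0,0,0],0],[[0,0,0],0],[[0,0,0],0],[[0,0,0],0],[[0,0,0],0],[[0,0,0],0],[[0,0,0],0]]' - 3|grep force; python3 -c "
from h import *
st();tailpts((-10,60));tilt()"
```

```text
eef_pos: [604.3, -222.3, 3.6]
width: 0.347
ft_force: [-0.3, 0.0, -1.5]
ft_force: [-0.1, 0.0, -1.0]
t 39.0 tcp [ 603.3 -222.   132.3] yaw 28.3 F [-0.14  0.01 -1.04] w 32.2 j6 -0.85
z-tcp 6 n 6 l -17.3
z-tcp 10 n 9 l -17.0
z-tcp 14 n 16 l -12.1
z-tcp 18 n 11 l -8.1
z-tcp 22 n 14 l -5.4
z-tcp 26 n 8 l -1.6
z-tcp 30 n 11 l -1.8
z-tcp 34 n 3 l 2.4
n 13 pitch -44.9 l [15.  21.1] dz at l=30 0.6 cross 0.5
```

```bash
python3 -m jog '[[[0,0.005,0.01],0],[[0.002,0.02,0.01],-2],[[0.004,0.035,0],-5],[[0.004,0.04,0],-6],[[0.004,0.04,0],-6],[[0.004,0.035,0],-5],[[0.003,0.022,0],-2],[[0.001,0.01,0],0]]' - 15|grep pos; python3 -m jog '[[[0,0.005,0],0],[[0,0,-0.02],0],[[0,0,-0.02],0],[[0,0,-0.01],0],[[0,0,0],0],[[0,0,0],0],[[0,0,0],0],[[0,0,0],0]]' ; python3 -c "
from h import *
st();tailpts((-10,60))"
```

```text
eef_pos: [625.7, -12.6, 153.1]
time_s: 40.75
eef_pos: [626.0, -10.1, 103.2]
eef_rot: [0.693, 0.721, 0.001, 0.001]
ft_force: [0.6, -0.1, -1.5]
width: 0.35
t 40.8 tcp [626.  -10.1 103.2] yaw 2.3 F [ 0.63 -0.06 -1.47] w 32.2 j6 -0.06
z-tcp 6 n 6 l -16.6
z-tcp 10 n 8 l -17.4
z-tcp 14 n 10 l -16.5
z-tcp 18 n 8 l -13.7
z-tcp 22 n 13 l -9.7
z-tcp 26 n 13 l -4.8
z-tcp 30 n 6 l -4.9
z-tcp 38 n 2 l -10.9
```

Lower onto the ramp, then slide down to the lip with a light grip, and let go.

```bash
python3 -m jog '[[[0,0,-0.003],0],[[0,0,-0.003],0],[[0,0,-0.002],0],[[0,0,-0.002],0],[[0,0,-0.001],0],[[0,0,0],0],[[0,0,0],0],[[0,0,0],0]]' - 3|grep -E "pos|force";  python3 -m jog '[[[0,0.002,-0.002],0],[[0,0.002,-0.002],0],[[0,0.002,-0.002],0],[[0,0.001,-0.001],0],[[0,0.001,-0.001],0],[[0,0.001,-0.001],0],[[0,0.001,-0.001],0],[[0,0,0],0]]'|grep -E "pos|force"; python3 -c "
from h import *
st();tailpts((-10,60))"
```

```text
eef_pos: [625.6, -9.9, 91.4]
ft_force: [0.7, 2.5, 1.3]
eef_pos: [625.3, 0.2, 81.0]
ft_force: [0.9, 1.7, 0.8]
t 42.4 tcp [6.253e+02 2.000e-01 8.100e+01] yaw 2.3 F [0.88 1.73 0.82] w 32.4 j6 -0.04
z-tcp -10 n 3 l -5.0
z-tcp -6 n 8 l -13.6
z-tcp 6 n 4 l -17.0
z-tcp 10 n 9 l -18.4
z-tcp 14 n 9 l -13.4
z-tcp 18 n 11 l -13.1
z-tcp 22 n 16 l -6.7
z-tcp 26 n 9 l -4.0
z-tcp 30 n 8 l -1.8
z-tcp 34 n 2 l -7.9
```

```bash
python3 -m jog '[[[0,0,0],0],[[0,0,0],0],[[0,0,0],0],[[0,0,0],0],[[0,0,0],0],[[0,0,0],0],[[0,0,0],0],[[0,0,0],0]]' -0.3 |grep -E "force|wid"; python3 -c "
from h import *
tailpts((-2,60))"; python3 -m jog '[[[0,0,-0.002],0],[[0,0,0],0],[[0,0,0],0],[[0,0,0],0],[[0,0,0],0],[[0,0,0],0],[[0,0,0],0],[[0,0,0],0]]' 1 8|grep -E "force|wid";python3 -m jog '[[[0,-0.004,0.006],0],[[0,0,0.02],0],[[0.002,0,0.03],0],[[0.002,0.03,0],0],[[0.002,0.03,0],0],[[0.002,0.02,-0.02],0],[[0,0,-0.03],0],[[0,0,-0.015],0]]'|grep -E "pos|wid";python3 -m jog '[[[0,0,-0.009],0],[[0,0,0],0],[[0,0,0],0],[[0,0,0],0],[[0,0,0],0],[[0,0,0],0],[[0,0,0],0],[[0,0,0],0]]' - 3|grep -E "pos|force"; python3 -c "
from h import *
st();tailpts((-10,60))"
```

```text
ft_force: [-0.1, -0.4, 0.5]
width: 0.65
z-tcp 6 n 2 l -14.9
z-tcp 10 n 7 l -16.5
z-tcp 14 n 12 l -16.0
z-tcp 18 n 10 l -13.1
z-tcp 22 n 13 l -5.7
z-tcp 26 n 6 l -10.1
z-tcp 30 n 9 l -3.6
z-tcp 34 n 3 l -2.1
ft_force: [1.0, 0.1, -0.6]
width: 0.346
eef_pos: [632.2, 76.3, 68.6]
width: 0.346
eef_pos: [633.4, 76.0, 61.4]
ft_force: [0.3, -0.6, -1.0]
t 45.7 tcp [633.4  76.   61.4] yaw 2.3 F [ 0.25 -0.6  -1.01] w 32.1 j6 0.08
z-tcp 2 n 2 l -12.6
z-tcp 6 n 3 l -17.2
z-tcp 10 n 3 l -16.4
z-tcp 14 n 11 l -17.6
z-tcp 18 n 10 l -11.7
z-tcp 22 n 9 l -11.4
z-tcp 26 n 15 l -5.5
z-tcp 30 n 8 l -1.6
z-tcp 34 n 2 l -5.2
z-tcp 38 n 2 l -7.2
```

```bash
python3 -m jog '[[[0,0.012,0],0],[[0,0.012,0.002],0],[[0,0.007,0.004],0],[[0,0.007,0.005],0],[[0,0.007,0.004],0],[[0,0.007,0.003],0],[[0,0.007,0.002],0],[[0,0.006,0.001],0]]' - 3|grep -E "pos|force"; python3 -c "
from h import *
tailpts((-10,60))"; python3 -m jog '[[[0,0.005,0],0],[[0,0.004,0],0],[[0,0.004,0],0],[[0,0.003,0],0],[[0,0.003,0],0],[[0,0,0],0],[[0,0,0],0],[[0,0,0],0]]' |grep -E "pos|force"; python3 -c "
from h import *
st();tailpts((-10,60))"
```

```text
eef_pos: [633.5, 141.6, 82.6]
ft_force: [0.9, -0.9, -1.1]
z-tcp 6 n 5 l -16.3
z-tcp 10 n 4 l -19.9
z-tcp 14 n 3 l -20.4
z-tcp 18 n 12 l -16.8
z-tcp 22 n 16 l -11.0
z-tcp 26 n 15 l -5.0
z-tcp 30 n 3 l -2.9
eef_pos: [633.2, 160.1, 82.2]
ft_force: [-1.7, -0.1, 2.3]
t 47.4 tcp [633.2 160.1  82.2] yaw 2.3 F [-1.75 -0.12  2.35] w 32.2 j6 0.2
z-tcp 10 n 2 l -17.3
z-tcp 14 n 3 l -19.9
z-tcp 18 n 5 l -20.1
z-tcp 22 n 11 l -19.8
z-tcp 26 n 24 l -10.5
z-tcp 30 n 7 l -7.2
z-tcp 34 n 2 l -13.5
```

```bash
python3 -m jog '[[[0,0,0.02],0],[[0,0,0.02],0],[[0,-0.03,0],0],[[0,-0.03,0],0],[[0,-0.01,0],0],[[0,0,0],0],[[0,0,0],0],[[0,0,0],0]]' - 6|grep -E "pos|force"; python3 -c "
from h import *
p=tailpts((-10,60));save(p,'s10',(250,140,330,200),9)"
```

```text
eef_pos: [633.4, 91.0, 122.1]
ft_force: [-0.4, -0.2, -1.8]
z-tcp 10 n 2 l -18.9
z-tcp 14 n 6 l -20.1
z-tcp 18 n 7 l -18.7
z-tcp 22 n 8 l -20.1
z-tcp 26 n 20 l -5.6
z-tcp 30 n 14 l -17.2
z-tcp 38 n 2 l -15.4
```

View pics/s10.png

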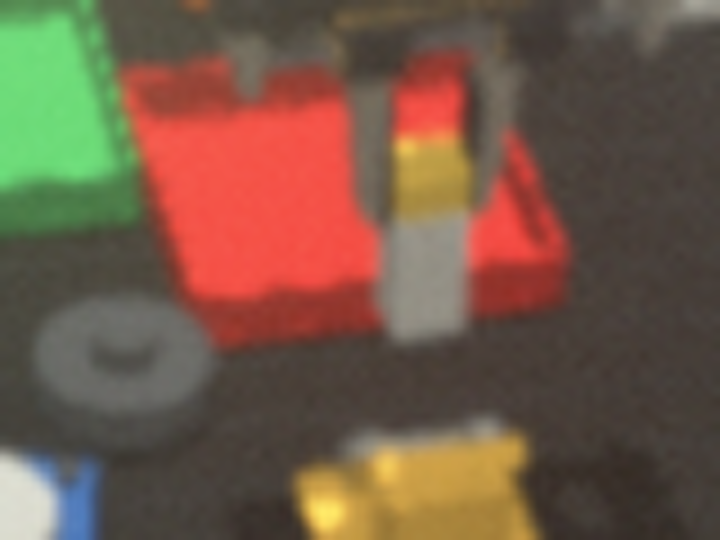

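```bash
python3 -m jog '[[[0,0,0],0],[[0,0,0],0],[[0,0,0.01],0],[[-0.01,-0.005,0.005],0],[[-0.02,-0.008,0],0],[[-0.032,-0.01,0],0],[[-0.035,-0.01,0],0],[[-0.035,-0.01,0],0]]' - 60|grep -E "pos|force"; python3 -m jog '[[[-0.035,-0.006,0],0],[[-0.025,-0.004,0],0],[[-0.011,0,-0.01],0],[[0,0,-0.015],0],[[0,0,-0.005],0],[[0,0,0],0],[[0,0,0],0],[[0,0,0],0]]'|grep -E "pos|force"; python3 -c "
from h import *
tailpts((-10,60))"
```

```text
eef_pos: [499.6, 46.4, 137.8]
ft_force: [0.1, 0.6, -2.1]
eef_pos: [431.0, 37.1, 107.6]
ft_force: [0.7, -0.2, -1.4]
z-tcp 6 n 2 l -14.7
z-tcp 10 n 4 l -15.6
z-tcp 14 n 3 l -21.3
z-tcp 18 n 7 l -19.3
z-tcp 22 n 6 l -20.4
z-tcp 26 n 20 l -11.1
z-tcp 30 n 23 l -8.1
z-tcp 34 n 2 l -10.6
```

```bash
for i in 1 ; do python3 -m jog '[[[0,0,-0.003],0],[[0,0,-0.002],0],[[0,0,-0.001],0],[[0,0,-0.001],0],[[0,0,0],0],[[0,0,0],0],[[0,0,0],0],[[0,0,0],0]]'|grep -E "pos|force"; python3 -m jog '[[[0,0,-0.001],0],[[0,0,-0.001],0],[[0,0,-0.001],0],[[0,0,0],0],[[0,0,0],0],[[0,0,0],0],[[0,0,0],0],[[0,0,0],0]]' |grep -E "pos|force"; python3 -m jog '[[[0,0,-0.001],0],[[0,0,-0.001],0],[[0,0,-0.001],0],[[0,0,0],0],[[0,0,0],0],[[0,0,0],0],[[0,0,0],0],[[0,0,0],0]]' |grep -E "pos|force"; done
```

```text
eef_pos: [430.4, 37.0, 100.3]
ft_force: [0.2, 0.5, -1.1]
eef_pos: [430.4, 37.0, 97.3]
ft_force: [0.9, -0.2, 0.9]
eef_pos: [430.4, 37.0, 94.3]
ft_force: [0.9, -2.3, 1.1]
```

```bash
python3 -m jog '[[[0,0,-0.001],0],[[0,0,-0.001],0],[[0,0,-0.001],0],[[0,0,0],0],[[0,0,0],0],[[0,0,0],0],[[0,0,0],0],[[0,0,0],0]]' |grep -E "pos|force"; python3 -c "
from h import *
import numpy as np
tailpts((-10,60));st();bot.camera('top');st()"
```

```text
eef_pos: [430.4, 37.0, 91.3]
ft_force: [1.1, -2.9, 2.4]
z-tcp 14 n 7 l -20.2
z-tcp 18 n 6 l -21.9
z-tcp 22 n 9 l -19.5
z-tcp 26 n 22 l -7.1
z-tcp 30 n 16 l -9.3
z-tcp 34 n 5 l -10.6
z-tcp 38 n 2 l -3.7
t 53.2 tcp [430.4  37.   91.3] yaw 2.3 F [ 1.16 -2.39  2.85] w 31.5 j6 0.04
t 53.2 tcp [430.4  37.   91.3] yaw 2.3 F [ 1.11 -2.24  2.59] w 31.6 j6 0.04
```

```bash
cat >> h.py <<'E'
def back(z0=-55,z1=20):
    p=bot.camera("side");S0=bot.state();s=S0["eef_pos"];q=S0["eef_rot"];a=2*np.arctan2(q[1],q[0])
    h=np.array([np.cos(a),np.sin(a)])
    d=p["depth"].reshape(-1)
    P=world(p,np.stack(np.meshgrid(np.arange(512),np.arange(384)),-1).reshape(-1,2),d)
    D=P-s;l=D[:,:2]@h;c=D[:,:2]@[-h[1],h[0]]
    m=(abs(c)<11)&(l>-60)&(l<40)&(D[:,2]>z0)&(D[:,2]<z1)&(d>0)
    for z in range(z0,z1,6):
        k=m&(D[:,2]>=z)&(D[:,2]<z+6)
        if k.sum(): print(z+3,k.sum(),round(np.median(l[k]),1),end=" | ")
    f=np.polyfit(D[m][:,2],l[m],1) if m.sum()>5 else [0,0]
    print("\nlean deg (+: theta>90)",round(np.degrees(np.arctan(f[0])),1))
E
python3 -c "
from h import *
back()"
```

```text
-52 4 -21.7 | -46 6 -24.9 | -40 8 -24.1 | -34 8 -24.3 | -28 7 -23.7 | -22 7 -21.5 | -16 8 -22.9 | -10 8 -23.4 | -4 9 -23.5 | 2 10 -20.7 | 8 6 -20.6 | 14 7 -21.8 | 20 3 -19.5 | 
lean deg (+: theta>90) 2.7
```

```bash
python3 -m jog '[[[0,0,0.02],0],[[0,0,0.025],0],[[0.01,0.015,0],0],[[0.024,0.036,0],0],[[0.024,0.036,0],0],[[0.024,0.036,0],0],[[0.024,0.036,0],0],[[0.024,0.036,0],0]]' - 40|grep -E "pos|force"; python3 -m jog '[[[0.024,0.036,0],0],[[0.016,0.024,0],0],[[0,0.005,-0.01],0],[[0,0,-0.025],0],[[0,0,-0.02],0],[[0,0,-0.005],0],[[0,0,0],0],[[0,0,0],0]]' |grep -E "pos|force|time"; python3 -c "
from h import *
st();tailpts((0,60))"
```

```text
eef_pos: [560.1, 233.8, 135.4]
ft_force: [0.8, 0.1, -0.7]
time_s: 54.9
eef_pos: [600.5, 296.9, 76.9]
ft_force: [0.0, 0.1, -1.3]
t 54.9 tcp [600.5 296.9  76.9] yaw 2.3 F [ 0.04  0.06 -1.31] w 32.1 j6 0.42
z-tcp 12 n 3 l -18.7
z-tcp 16 n 5 l -21.7
z-tcp 20 n 7 l -7.8
z-tcp 24 n 12 l -3.9
z-tcp 28 n 18 l -13.1
z-tcp 32 n 4 l -14.2
```

```bash
python3 -m jog '[[[0,0,-0.004],0],[[0,0,0],0],[[0,0,0],0],[[0,-0.008,0],0],[[0,-0.012,0],0],[[0,-0.013,-0.002],0],[[0,-0.013,-0.004],0],[[0,0,0],0]]' - 3|grep -E "pos|force"; python3 -m jog '[[[0,-0.01,-0.007],0],[[0,-0.01,-0.009],0],[[0,-0.01,-0.01],0],[[0,-0.006,-0.01],0],[[0,-0.005,-0.01],0],[[0,-0.004,-0.01],0],[[0,0,-0.002],0],[[0,0,0],0]]' |grep -E "pos|force|time"; python3 -c "
from h import *
tailpts((-10,80));st()"
```

```text
eef_pos: [599.9, 248.5, 65.6]
ft_force: [1.3, 0.1, 1.3]
time_s: 56.55
eef_pos: [599.7, 206.0, 7.5]
ft_force: [-0.3, 0.1, -1.8]
z-tcp 2 n 3 l -18.0
z-tcp 6 n 3 l -19.4
z-tcp 10 n 3 l -22.0
z-tcp 14 n 3 l -21.2
z-tcp 18 n 9 l -20.7
z-tcp 22 n 5 l -19.8
z-tcp 26 n 17 l -14.0
z-tcp 30 n 5 l -9.9
t 56.6 tcp [599.8 206.2   7.8] yaw 2.3 F [ 0.32 -0.23 -0.61] w 31.8 j6 0.29
```

```bash
python3 -m jog '[[[0,0,0],0],[[0,0,0],0],[[0,0,0],0],[[0,0,0.02],0],[[0,0,0.04],0],[[0,0,0.045],0],[[0,-0.02,0.03],0],[[-0.008,-0.03,0.007],0]]' -0.3 3|grep -E "pos|force"; python3 -m jog '[[[-0.012,-0.046,0],4],[[-0.012,-0.046,0],4],[[-0.012,-0.046,0],4],[[-0.012,-0.046,0],4],[[-0.012,-0.046,0],4],[[-0.012,-0.046,0],4],[[-0.012,-0.046,0],4],[[-0.012,-0.046,0],1.6]]' -1|grep -E "pos|force"; python3 -c "
from h import *
st();p=bot.camera('top');carts(p);carts(bot.camera('side'))"
```

```text
eef_pos: [595.3, 157.4, 154.9]
ft_force: [-0.0, 0.3, 0.0]
eef_pos: [495.7, -213.7, 150.7]
ft_force: [0.1, -1.0, -0.9]
t 58.2 tcp [ 495.7 -213.7  150.7] yaw 32.1 F [ 0.14 -1.02 -0.91] w 91.6 j6 -0.97
0.89 px [166. 160.] c [598.2 231.8] sz [33. 97.] head 92.5 grip [599.4 202.8] yel [600.9 198.3]
0.63 px [130. 220.] c [423.3 317.7] sz [32. 98.] head 90.1 grip [423.3 288.7] yel [426.2 283.4]
0.45 px [364. 152.] c [ 602.2 -334.7] sz [ 32. 178.] head 132.5 grip [ 621.8 -356.1] yel [ 631.9 -366.2]
0.86 px [261. 285.] c [ 421.4 -356.3] sz [35. 95.] head 122.9 grip [ 437.2 -380.7] yel [ 439.2 -388. ]
0.62 px [233. 154.] c [421.  300.8] sz [122.  33.] head 89.5 grip [420.7 271.8] yel [422.3 273.6]
0.59 px [317. 274.] c [ 602.5 -347.7] sz [36. 94.] head 135.9 grip [ 623.3 -367.9] yel [ 626.4 -372.1]
```

```bash
python3 -m jog '[[[-0.013,-0.041,0],0],[[-0.013,-0.041,0],0],[[-0.013,-0.041,0],0],[[-0.01,-0.03,0],0],[[-0.004,-0.0115,-0.03],0],[[0,0,-0.04],0],[[0,0,0],0],[[0,0,0],0]]' -1 6|grep -E "pos|force"; python3 -c "
from h import *
st()"
```

```text
eef_pos: [443.8, -375.0, 80.3]
ft_force: [-0.1, 0.2, -0.6]
t 59.2 tcp [ 443.8 -375.    80.3] yaw 32.0 F [-0.07  0.25 -0.55] w 91.8 j6 -1.26
```

```bash
python3 -m jog '[[[-0.001,-0.003,-0.03],0],[[0,0,-0.03],0],[[0,0,-0.015],0],[[0,0,-0.002],0],[[0,0,0],0],[[0,0,0],0],[[0,0,0],0],[[0,0,0],0]]' -1 6|grep pos;  python3 -m jog '[[[0,0,0],0],[[0,0,0],0],[[0,0,0],0],[[0,0,0],0],[[0,0,0],0],[[0,0,0],0],[[0,0,0],0],[[0,0,0],0]]' 1 6|grep wid; python3 -m jog '[[[0,0,0.02],0],[[0,0,0.04],0],[[0,0,0.04],0],[[0,0,0.03],0],[[0,0,0],0],[[0,0,0],0],[[0,0,0],0],[[0,0,0],0]]' 1 6 |grep force;python3 -m jog '[[[0,0,0],0],[[0,0,0],0],[[0,0,0],0],[[0,0,0],0],[[0,0,0],0],[[0,0,0],0],[[0,0,0],0],[[0,0,0],0]]' - 3|grep force; python3 -c "
from h import *
st();tailpts((-10,60));tilt()"
```

```text
eef_pos: [442.8, -379.9, 4.2]
width: 0.346
ft_force: [0.3, 0.0, -1.4]
ft_force: [0.2, -0.3, -1.0]
t 62.4 tcp [ 442.3 -379.5  133.3] yaw 31.9 F [ 0.16 -0.33 -1.05] w 32.1 j6 -1.27
z-tcp 2 n 2 l -16.4
z-tcp 6 n 2 l -18.8
z-tcp 10 n 5 l -20.6
z-tcp 14 n 20 l -17.2
z-tcp 18 n 28 l -8.9
z-tcp 22 n 24 l 0.1
z-tcp 26 n 9 l -2.7
z-tcp 30 n 2 l 2.4
n 132 pitch -66.3 l [15.9 38.3] dz at l=30 -27.1 cross -4.2
```

```bash
python3 -m jog '[[[0.004,0.008,0.012],0],[[0.012,0.024,0.015],-2],[[0.018,0.036,0.01],-4],[[0.02,0.04,0],-4],[[0.02,0.04,0],-4],[[0.02,0.04,0],-4],[[0.02,0.04,0],-4],[[0.02,0.04,0],-4]]' - 15|grep pos; python3 -m jog '[[[0.02,0.036,0],-3.6],[[0.018,0.03,0],0],[[0.011,0.02,0],0],[[0,0.006,0],0],[[0,0,0],0],[[0,0,-0.015],0],[[0,0,-0.015],0],[[0,0,0],0]]' ; python3 -c "
from h import *
st();tailpts((-10,60))"
```

```text
eef_pos: [577.1, -109.2, 171.4]
time_s: 64.1
eef_pos: [623.0, -20.1, 137.2]
eef_rot: [0.693, 0.721, -0.001, -0.002]
ft_force: [0.3, 0.8, -1.7]
width: 0.349
t 64.1 tcp [623.  -20.1 137.2] yaw 2.2 F [ 0.3   0.83 -1.67] w 32.1 j6 -0.07
z-tcp -2 n 3 l -18.0
z-tcp 2 n 2 l -20.9
z-tcp 6 n 7 l -19.8
z-tcp 10 n 11 l -19.4
z-tcp 14 n 11 l -17.5
z-tcp 18 n 23 l -8.2
z-tcp 22 n 15 l -2.5
z-tcp 26 n 6 l -6.3
```

```bash
python3 -m jog '[[[0.0025,0.001,-0.006],0],[[0,0,-0.005],0],[[0,0,-0.004],0],[[0,0,-0.004],0],[[0,0,-0.004],0],[[0,0,-0.003],0],[[0,0,0],0],[[0,0,0],0]]' - 3|grep -E "pos|force"; python3 -c "
from h import *
tailpts((-10,60))"; python3 -m jog '[[[0,0,-0.003],0],[[0,0,-0.003],0],[[0,0,-0.003],0],[[0,0,-0.003],0],[[0,0,0],0],[[0,0,0],0],[[0,0,0],0],[[0,0,0],0]]' |grep -E "pos|force"; python3 -c "
from h import *
st();tailpts((-10,60))"
```

```text
eef_pos: [627.9, -18.5, 114.0]
ft_force: [0.8, -0.9, -0.3]
z-tcp 18 n 2 l -22.5
z-tcp 22 n 2 l -25.7
z-tcp 26 n 11 l -26.9
z-tcp 30 n 9 l -21.6
z-tcp 34 n 20 l -18.2
z-tcp 38 n 14 l -10.3
z-tcp 42 n 11 l -8.7
z-tcp 46 n 2 l -7.0
z-tcp 50 n 2 l -8.6
eef_pos: [627.4, -18.4, 101.9]
ft_force: [0.2, 0.4, -1.3]
t 65.8 tcp [627.4 -18.4 101.9] yaw 2.3 F [ 0.21  0.37 -1.28] w 31.8 j6 -0.07
z-tcp 22 n 2 l -23.8
z-tcp 26 n 2 l -26.8
z-tcp 34 n 7 l -31.3
z-tcp 38 n 11 l -32.8
z-tcp 42 n 8 l -26.9
z-tcp 46 n 16 l -24.0
z-tcp 50 n 13 l -14.5
z-tcp 54 n 12 l -13.9
```

```bash
python3 -m jog '[[[-0.001,0.005,-0.005],0],[[0,0.005,-0.005],0],[[0,0.005,-0.005],0],[[0,0,-0.003],0],[[0,0,-0.002],0],[[0,0,-0.002],0],[[0,0,0],0],[[0,0,0],0]]' - 3|grep -E "pos|force"; python3 -c "
from h import *
st();tailpts((-10,65))"
```

```text
eef_pos: [626.7, -3.5, 80.0]
ft_force: [0.3, 1.1, -0.8]
t 66.7 tcp [626.7  -3.5  80. ] yaw 2.3 F [ 0.34  1.11 -0.81] w 32.0 j6 -0.05
z-tcp -10 n 4 l -5.8
z-tcp -6 n 6 l -9.2
z-tcp -2 n 3 l -7.6
z-tcp 54 n 3 l -34.3
z-tcp 58 n 4 l -37.7
z-tcp 62 n 5 l -35.2
z-tcp 66 n 2 l -37.9
```

```bash
python3 -c "
from h import *
p=tailpts((-4,110));save(p,'s11',(255,140,345,210),8)"
```

```text
z-tcp 52 n 3 l -32.7
z-tcp 56 n 4 l -35.2
z-tcp 60 n 3 l -36.7
z-tcp 64 n 6 l -38.7
z-tcp 68 n 24 l -31.8
z-tcp 72 n 15 l -23.2
z-tcp 76 n 14 l -16.7
z-tcp 80 n 3 l -18.7
```

View pics/s11.png

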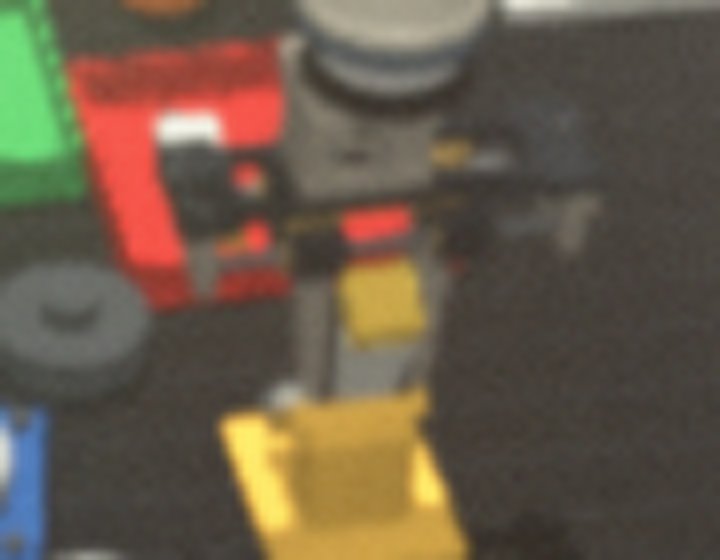

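```bash
python3 -m jog '[[[0,0,0.01],0],[[0,0,0.02],0],[[0,-0.01,0.02],0],[[-0.003,-0.025,0],0],[[-0.003,-0.025,0],0],[[-0.003,-0.025,-0.01],0],[[-0.002,-0.005,-0.03],0],[[0,0,-0.03],0]]' - 10|grep pos; python3 -m jog '[[[0,0,-0.03],0],[[0,0,-0.006],0],[[0,0,0],0],[[0,0,0],0],[[0,0,0],0],[[0,0,0],0],[[0,0,0],0],[[0,0,0],0]]' - 10|grep -E "pos|force"; python3 -c "
from h import *
tailpts((-4,110));back(10,60)"
```

```text
eef_pos: [616.1, -95.0, 60.7]
eef_pos: [616.1, -93.5, 24.8]
ft_force: [-0.8, -0.1, -2.2]
z-tcp 52 n 2 l -34.0
z-tcp 56 n 3 l -36.1
z-tcp 60 n 4 l -35.0
z-tcp 64 n 8 l -36.5
z-tcp 68 n 15 l -30.8
z-tcp 72 n 25 l -26.8
z-tcp 76 n 12 l -18.3
z-tcp 80 n 5 l -15.8
z-tcp 100 n 2 l -24.3
z-tcp 104 n 2 l -26.0
13 4 -15.4 | 19 4 -17.4 | 25 2 -20.0 | 31 5 -23.4 | 37 3 -27.1 | 43 6 -28.5 | 49 3 -31.9 | 55 4 -34.5 | 61 2 -36.8 | 
lean deg (+: theta>90) -24.7
```

```bash
python3 -m jog '[[[0,0,-0.004],0],[[0,-0.003,-0.002],0],[[0,-0.004,-0.003],0],[[0,-0.004,-0.003],0],[[0,-0.004,-0.003],0],[[0,-0.003,-0.003],0],[[0,-0.002,-0.003],0],[[0,0,0],0]]' - 3|grep -E "pos|force"; python3 -c "
from h import *
tailpts((-4,110))"; python3 -m jog '[[[0,0,0],0],[[0,0,0],0],[[0,0,0],0],[[0,0,0],0],[[0,0,0.02],0],[[0,0,0.04],0],[[0,0,0.04],0],[[0,0,0.04],0]]' -0.5 |grep pos; python3 -c "
from h import *
carts(bot.camera('side'));carts(bot.camera('top'))"
```

```text
eef_pos: [615.6, -113.9, 2.8]
ft_force: [-0.0, -1.0, -1.4]
z-tcp 52 n 2 l -44.2
z-tcp 56 n 2 l -24.8
z-tcp 60 n 9 l -42.1
z-tcp 64 n 14 l -37.2
z-tcp 68 n 12 l -37.6
z-tcp 72 n 3 l -37.2
z-tcp 100 n 3 l -26.3
z-tcp 104 n 3 l -28.6
eef_pos: [615.5, -113.3, 144.7]
0.79 px [302. 229.] c [ 612.7 -148. ] sz [32. 85.] head 92.2 grip [ 613.8 -177. ] yel [ 614.3 -178.8]
0.61 px [235. 154.] c [420.6 302.4] sz [115.  33.] head 89.9 grip [420.6 273.4] yel [422.3 273.4]
0.55 px [317. 273.] c [ 603.7 -347.3] sz [35. 89.] head 137.5 grip [ 625.  -366.9] yel [ 627.8 -370.3]
0.89 px [166. 158.] c [597.8 231.5] sz [33. 97.] head 92.9 grip [599.3 202.6] yel [600.6 198.3]
0.68 px [129. 220.] c [423.6 317.7] sz [33. 98.] head 91.0 grip [424.1 288.7] yel [426.5 283.3]
0.59 px [300. 154.] c [ 587.2 -147.1] sz [ 94. 152.] head 166.3 grip [ 615.4 -154. ] yel [ 617.9 -171.6]
```

```bash
python3 -m jog '[[[0.001,-0.03,-0.03],0],[[0.001,-0.0255,-0.04],0],[[0,0,-0.04],0],[[0,0,-0.025],0],[[0,0,-0.006],0],[[0,0,0],0],[[0,0,0],0],[[0,0,0],0]]' -1 6|grep pos;  python3 -m jog '[[[0,0,0],0],[[0,0,0],0],[[0,0,0],0],[[0,0,0],0],[[0,0,0],0],[[0,0,0],0],[[0,0,0],0],[[0,0,0],0]]' 1 6|grep -E "wid|pos"; python3 -m jog '[[[0,0,0.02],0],[[0,0,0.04],0],[[0,0,0.04],0],[[0,0,0.03],0],[[0,0,0],0],[[0,0,0],0],[[0,0,0],0],[[0,0,0],0]]' 1 6 |grep force; python3 -c "
from h import *
st();tailpts((-10,60));tilt()"
```

```text
eef_pos: [616.9, -168.7, 1.1]
eef_pos: [617.8, -169.0, 2.3]
width: 0.348
ft_force: [-0.6, -0.1, -2.3]
t 72.7 tcp [ 616.7 -168.7  130.4] yaw 2.3 F [-0.63 -0.09 -2.3 ] w 31.8 j6 -0.31
z-tcp -2 n 4 l -12.7
z-tcp 2 n 9 l -13.4
z-tcp 6 n 7 l -14.5
z-tcp 10 n 7 l -13.3
z-tcp 14 n 3 l -12.4
z-tcp 18 n 10 l -14.8
z-tcp 22 n 10 l -10.0
z-tcp 26 n 12 l -8.0
z-tcp 30 n 18 l -4.1
z-tcp 34 n 5 l -13.0
n 77 pitch -2.5 l [21.2 67.4] dz at l=30 28.3 cross -1.7
```

```bash
python3 -m jog '[[[0,0,0],0],[[0,0,0],0],[[0,0,0],0],[[0,0,0],0],[[0,0,0],0],[[0,0,0],0],[[0,0,0],0],[[0,0,0],0]]' - 3|grep force; python3 -c "
from h import *
tailpts((-10,60));tilt()"
```

```text
ft_force: [-0.7, -0.0, -0.8]
z-tcp 2 n 2 l -19.4
z-tcp 6 n 2 l -20.7
z-tcp 10 n 8 l -20.5
z-tcp 14 n 13 l -19.9
z-tcp 18 n 20 l -13.3
z-tcp 22 n 20 l -5.7
z-tcp 26 n 13 l -1.6
z-tcp 30 n 4 l -5.0
n 46 pitch -62.6 l [19.4 33.8] dz at l=30 -12.7 cross -3.5
```

```bash
python3 -m jog '[[[0,0.004,0.01],0],[[0.001,0.016,0.01],0],[[0.002,0.03,0.005],0],[[0.002,0.035,0],0],[[0.002,0.035,0],0],[[0.002,0.03,0],0],[[0,0.015,0],0],[[0,0.007,0],0]]' - 15|grep pos; python3 -m jog '[[[0,0,0],0],[[0,0,-0.015],0],[[0,0,-0.015],0],[[0,0,-0.01],0],[[0,0,-0.004],0],[[0,0,0],0],[[0,0,0],0],[[0,0,0],0]]' ; python3 -c "
from h import *
st();tailpts((-10,60))"
```

```text
eef_pos: [626.9, 5.0, 158.0]
time_s: 75.3
eef_pos: [627.3, 3.0, 113.8]
eef_rot: [0.693, 0.721, 0.0, 0.0]
ft_force: [0.8, -0.4, -1.3]
width: 0.349
t 75.3 tcp [627.3   3.  113.8] yaw 2.3 F [ 0.77 -0.45 -1.35] w 32.1 j6 -0.04
z-tcp 2 n 4 l -18.0
z-tcp 6 n 2 l -20.3
z-tcp 10 n 5 l -20.1
z-tcp 14 n 13 l -20.2
z-tcp 18 n 13 l -13.8
z-tcp 22 n 18 l -6.6
z-tcp 26 n 10 l -6.0
z-tcp 30 n 5 l -0.6
```

Lower gently to contact (x −1), then arc back, with 3 N.

```bash
python3 -m jog '[[[-0.001,0,-0.003],0],[[0,0,-0.003],0],[[0,0,-0.002],0],[[0,0,-0.002],0],[[0,0,0],0],[[0,0,0],0],[[0,0,0],0],[[0,0,0],0]]' - 8|grep -E "pos|force"; python3 -m jog '[[[0,0,0],0],[[0,-0.003,0],0],[[0,-0.003,-0.001],0],[[0,-0.003,-0.001],0],[[0,-0.003,-0.001],0],[[0,-0.003,-0.002],0],[[0,-0.003,-0.002],0],[[0,0,0],0]]' - 3 |grep -E "pos|force"; python3 -c "
from h import *
st();tailpts((-10,60))"
```

```text
eef_pos: [625.9, 2.9, 103.5]
ft_force: [-1.6, -1.5, 3.2]
eef_pos: [625.9, -15.5, 96.1]
ft_force: [-0.2, 1.2, -2.4]
t 77.0 tcp [625.9 -15.5  96.1] yaw 2.3 F [-0.16  1.19 -2.38] w 32.1 j6 -0.07
z-tcp 6 n 9 l -20.3
z-tcp 10 n 8 l -16.3
z-tcp 14 n 12 l -15.9
z-tcp 18 n 10 l -11.8
z-tcp 22 n 11 l -8.0
z-tcp 26 n 14 l -3.7
z-tcp 30 n 3 l -5.4
```

```bash
python3 -m jog '[[[0,0.002,-0.002],0],[[0,0.003,-0.003],0],[[0,0.003,-0.003],0],[[0,0.002,-0.002],0],[[0,0.002,-0.002],0],[[0,0.002,-0.002],0],[[0,0.001,-0.001],0],[[0,0.001,-0.001],0]]' |grep -E "pos|force"; python3 -c "
from h import *
st();tailpts((-3,60))"; python3 -m jog '[[[0,0,0],0],[[0,0,0],0],[[0,0,0],0],[[0,0,0],0],[[0,0,0],0],[[0,0,0],0],[[0,0,0],0],[[0,0,0],0]]' -0.3 |grep -E "force|wid"; python3 -c "
from h import *
tailpts((-3,60))"
```

```text
eef_pos: [626.0, 0.9, 80.3]
ft_force: [0.8, -0.5, 4.2]
t 77.8 tcp [626.    0.9  80.3] yaw 2.3 F [ 0.83 -0.46  4.17] w 32.3 j6 -0.04
z-tcp 5 n 2 l -15.3
z-tcp 9 n 6 l -20.1
z-tcp 13 n 11 l -16.7
z-tcp 17 n 9 l -13.8
z-tcp 21 n 9 l -11.0
z-tcp 25 n 10 l -7.6
z-tcp 29 n 9 l -4.1
z-tcp 33 n 8 l -4.1
z-tcp 37 n 3 l -7.8
ft_force: [0.3, -0.2, -0.7]
width: 0.649
z-tcp 9 n 5 l -21.0
z-tcp 13 n 12 l -17.3
z-tcp 17 n 18 l -13.5
z-tcp 21 n 6 l -6.1
z-tcp 25 n 12 l -6.9
z-tcp 29 n 9 l -0.7
z-tcp 33 n 3 l -5.4
```

```bash
python3 -m jog '[[[0,0,-0.001],0],[[0,0,0],0],[[0,0,0],0],[[0,0,0],0],[[0,0,0],0],[[0,0,0],0],[[0,0,0],0],[[0,0,0],0]]' 1 8|grep -E "force|wid";python3 -m jog '[[[0,-0.004,0.006],0],[[0,0,0.02],0],[[0.002,0,0.03],0],[[0.002,0.03,0],0],[[0.002,0.03,0],0],[[0.002,0.02,-0.02],0],[[0,0,-0.02],0],[[0,0,-0.01],0]]'|grep -E "pos|wid";python3 -m jog '[[[0,0,-0.005],0],[[0,0,0],0],[[0,0,0],0],[[0,0,0],0],[[0,0,0],0],[[0,0,0],0],[[0,0,0],0],[[0,0,0],0]]' - 3|grep -E "pos|force"; python3 -c "
from h import *
st();tailpts((-10,60))"
```

```text
ft_force: [0.0, 0.1, -0.5]
width: 0.351
eef_pos: [632.8, 77.3, 83.9]
width: 0.347
eef_pos: [633.9, 77.0, 80.4]
ft_force: [0.8, 0.4, -1.6]
t 81.1 tcp [633.9  77.   80.4] yaw 2.3 F [ 0.8   0.44 -1.62] w 32.1 j6 0.08
z-tcp 6 n 2 l -18.3
z-tcp 10 n 5 l -17.4
z-tcp 14 n 10 l -17.0
z-tcp 18 n 12 l -14.4
z-tcp 22 n 9 l -12.7
z-tcp 26 n 11 l -4.8
z-tcp 30 n 6 l -3.8
z-tcp 34 n 4 l -4.8
```

```bash
python3 -m jog '[[[0,0,-0.01],0],[[0,0,-0.009],0],[[0,0.012,0],0],[[0,0.012,0.002],0],[[0,0.007,0.004],0],[[0,0.007,0.005],0],[[0,0.007,0.004],0],[[0,0.007,0.003],0]]' - 3|grep -E "pos|force"; python3 -c "
from h import *
tailpts((-4,60))"; python3 -m jog '[[[0,0.006,0.002],0],[[0,0.006,0.001],0],[[0,0.005,0],0],[[0,0.004,0],0],[[0,0.004,0],0],[[0,0.003,0],0],[[0,0.003,0],0],[[0,0,0],0]]' |grep -E "pos|force"; python3 -m jog '[[[0,-0.02,0.02],0],[[0,-0.03,0.02],0],[[0,-0.02,0.01],0],[[0,0,0],0],[[0,0,0],0],[[0,0,0],0],[[0,0,0],0],[[0,0,0],0]]' - 8 |grep -E "pos|force";python3 -c "
from h import *
st();tailpts((-4,60));back()"
```

```text
eef_pos: [634.2, 129.7, 80.2]
ft_force: [-1.6, -0.4, -1.6]
z-tcp 4 n 4 l -19.3
z-tcp 8 n 3 l -18.3
z-tcp 12 n 5 l -23.3
z-tcp 16 n 7 l -17.3
z-tcp 20 n 9 l -19.8
z-tcp 24 n 24 l -5.2
z-tcp 28 n 7 l -11.8
eef_pos: [633.7, 160.4, 82.2]
ft_force: [-0.8, -0.9, 2.7]
eef_pos: [633.5, 90.7, 131.6]
ft_force: [-0.6, -0.0, -0.7]
t 83.6 tcp [633.5  90.7 131.6] yaw 2.4 F [-0.62 -0.03 -0.74] w 31.8 j6 0.1
z-tcp 12 n 4 l -19.7
z-tcp 16 n 7 l -20.0
z-tcp 20 n 8 l -18.3
z-tcp 24 n 18 l -9.3
z-tcp 28 n 19 l -8.8
z-tcp 32 n 2 l -13.5
-52 5 -22.8 | -46 5 -22.0 | -40 7 -26.1 | -34 7 -24.9 | -28 7 -24.4 | -22 10 -24.4 | -16 8 -21.6 | -10 7 -20.2 | -4 5 -20.2 | 2 9 -24.4 | 8 8 -22.1 | 14 8 -21.6 | 20 3 -22.7 | 
lean deg (+: theta>90) 2.2
```

```bash
python3 -m jog '[[[0,0,0],0],[[0,0,0],0],[[0,0,0.005],0],[[-0.01,-0.005,0],0],[[-0.02,-0.008,0],0],[[-0.032,-0.01,0],0],[[-0.035,-0.01,0],0],[[-0.035,-0.01,0],0]]' - 60|grep -E "pos|force"; python3 -m jog '[[[-0.035,-0.006,0],0],[[-0.025,-0.004,0],0],[[-0.011,0,-0.01],0],[[0,0,-0.015],0],[[0,0,-0.005],0],[[0,0,0],0],[[0,0,0],0],[[0,0,0],0]]'|grep -E "pos|force";  python3 -m jog '[[[0,0,-0.003],0],[[0,0,-0.002],0],[[0,0,-0.001],0],[[0,0,-0.001],0],[[0,0,0],0],[[0,0,0],0],[[0,0,0],0],[[0,0,0],0]]'|grep -E "pos|force"; python3 -m jog '[[[0,0,-0.001],0],[[0,0,-0.001],0],[[0,0,-0.001],0],[[0,0,0],0],[[0,0,0],0],[[0,0,0],0],[[0,0,0],0],[[0,0,0],0]]' |grep -E "pos|force"
```

```text
eef_pos: [499.8, 46.4, 137.3]
ft_force: [0.7, -0.7, -1.2]
eef_pos: [431.5, 37.1, 107.6]
ft_force: [-0.6, 1.2, -2.3]
eef_pos: [430.9, 37.0, 100.3]
ft_force: [0.2, -0.3, -1.9]
eef_pos: [431.1, 37.0, 97.5]
ft_force: [-0.1, -0.2, 6.0]
```

```bash
python3 -m jog '[[[0,0,-0.001],0],[[0,0,-0.001],0],[[0,0,-0.001],0],[[0,0,-0.001],0],[[0,0,-0.001],0],[[0,0,0],0],[[0,0,0],0],[[0,0,0],0]]' |grep -E "pos|force";python3 -c "
from h import *
back()"
```

```text
eef_pos: [431.2, 36.9, 92.7]
ft_force: [-1.7, -1.7, 9.2]
-52 1 -23.2 | -46 11 -23.6 | -40 3 -24.9 | -34 8 -25.4 | -28 9 -24.5 | -22 7 -22.6 | -16 10 -25.2 | -10 7 -19.0 | -4 9 -25.0 | 2 5 -21.3 | 8 10 -23.1 | 14 7 -22.3 | 20 4 -22.3 | 
lean deg (+: theta>90) 2.7
```

```bash
python3 -m jog '[[[0,0,0.02],0],[[0,0.005,0.025],0],[[0.003,0.025,0],0],[[0.008,0.045,0],0],[[0.008,0.045,0],0],[[0.008,0.045,0],0],[[0.008,0.045,0],0],[[0.008,0.045,0],0]]' - 40|grep -E "pos|force"; python3 -m jog '[[[0.008,0.043,0],0],[[0.006,0.03,0],0],[[0.003,0.02,-0.01],0],[[0,0.002,-0.025],0],[[0,0,-0.02],0],[[0,0,-0.005],0],[[0,0,0],0],[[0,0,0],0]]' |grep -E "pos|force|time"; python3 -c "
from h import *
st();tailpts((0,60))"
```

```text
eef_pos: [473.6, 293.9, 136.8]
ft_force: [1.2, 0.2, -1.4]
time_s: 89.35
eef_pos: [491.3, 387.2, 78.0]
ft_force: [0.6, 0.5, -1.1]
t 89.3 tcp [491.3 387.2  78. ] yaw 2.3 F [ 0.56  0.55 -1.14] w 31.8 j6 0.62
z-tcp 12 n 2 l -19.6
z-tcp 16 n 7 l -24.6
z-tcp 20 n 5 l -18.4
z-tcp 24 n 15 l -17.2
z-tcp 28 n 12 l -12.2
z-tcp 32 n 5 l -11.7
```

Lay it down, release, and look for the fourth.

```bash
python3 -m jog '[[[0,0,-0.005],0],[[0,0,0],0],[[0,0,0],0],[[0,-0.008,0],0],[[0,-0.012,0],0],[[0,-0.013,-0.002],0],[[0,-0.013,-0.004],0],[[0,0,0],0]]' - 3|grep -E "pos|force"; python3 -m jog '[[[0,-0.01,-0.007],0],[[0,-0.01,-0.009],0],[[0,-0.01,-0.01],0],[[0,-0.006,-0.01],0],[[0,-0.005,-0.01],0],[[0,-0.004,-0.01],0],[[0,0,-0.002],0],[[0,0,0],0]]' |grep -E "pos|force|time"; python3 -m jog '[[[0,0,0],0],[[0,0,0],0],[[0,0,0],0],[[0,0,0.02],0],[[0,0,0.04],0],[[0,0,0.045],0],[[0,-0.02,0.035],0],[[0.005,-0.03,0.007],0]]' -0.3 3|grep -E "pos|force"; python3 -m jog '[[[0.01,-0.046,0],5],[[0.01,-0.046,0],5],[[0.01,-0.046,0],5],[[0.01,-0.046,0],5],[[0.01,-0.046,0],5],[[0.01,-0.046,0],5],[[0.01,-0.046,0],5],[[0.01,-0.046,0],5]]' -1|grep -E "pos|force"; python3 -c "
from h import *
st();p=bot.camera('top');carts(p);carts(bot.camera('side'))"
```

```text
eef_pos: [489.8, 338.1, 65.3]
ft_force: [0.1, -1.9, 1.2]
time_s: 91.0
eef_pos: [490.3, 295.9, 7.6]
ft_force: [-0.1, -0.2, -1.3]
eef_pos: [497.8, 247.8, 160.0]
ft_force: [1.1, -0.7, -0.1]
eef_pos: [576.0, -123.9, 155.7]
ft_force: [0.0, -0.0, 0.1]
t 92.6 tcp [ 576.  -123.9  155.7] yaw 42.5 F [ 0.   -0.02  0.06] w 91.8 j6 -0.96
0.86 px [164. 159.] c [598.  231.4] sz [34. 96.] head 93.1 grip [599.6 202.4] yel [600.6 198.3]
0.59 px [134. 196.] c [488.9 316.8] sz [32. 97.] head 91.5 grip [489.6 287.8] yel [491.5 284.4]
0.53 px [356. 157.] c [ 605.5 -341.5] sz [31. 95.] head 135.0 grip [ 626. -362.] yel [ 631.6 -365.8]
0.55 px [234. 153.] c [420.  302.2] sz [110.  33.] head 89.7 grip [419.8 273.2] yel [422.4 275.1]
0.5 px [250. 156.] c [485.3 298.3] sz [106.  39.] head 84.9 grip [482.8 269.4] yel [488.4 274.9]
0.42 px [279. 158.] c [582.3 140.7] sz [430.  39.] head -97.8 grip [586.2 169.4] yel [594.1 187.8]
```

```bash
python3 -m jog '[[[0.01,-0.044,0],2.5],[[0.01,-0.044,0],0],[[0.01,-0.044,0],0],[[0.01,-0.044,0],0],[[0.009,-0.04,0],0],[[0.0045,-0.0238,-0.03],0],[[0,0,-0.03],0],[[0,0,0],0]]' -1 6|grep -E "pos|force"; python3 -c "
from h import *
st()"
```

```text
eef_pos: [626.9, -359.0, 90.7]
ft_force: [-0.0, 1.7, -0.4]
t 93.6 tcp [ 626.9 -359.    90.7] yaw 44.8 F [-0.03  1.66 -0.35] w 91.9 j6 -1.3
```

```bash
python3 -m jog '[[[0.002,-0.004,-0.03],0],[[0,0,-0.03],0],[[0,0,-0.02],0],[[0,0,-0.007],0],[[0,0,0],0],[[0,0,0],0],[[0,0,0],0],[[0,0,0],0]]' -1 6|grep pos;  python3 -m jog '[[[0,0,0],0],[[0,0,0],0],[[0,0,0],0],[[0,0,0],0],[[0,0,0],0],[[0,0,0],0],[[0,0,0],0],[[0,0,0],0]]' 1 6|grep -E "wid|pos"; python3 -m jog '[[[0,0,0.02],0],[[0,0,0.04],0],[[0,0,0.04],0],[[0,0,0.03],0],[[0,0,0],0],[[0,0,0],0],[[0,0,0],0],[[0,0,0],0]]' 1 6 |grep force;python3 -m jog '[[[0,0,0],0],[[0,0,0],0],[[0,0,0],0],[[0,0,0],0],[[0,0,0],0],[[0,0,0],0],[[0,0,0],0],[[0,0,0],0]]' - 3|grep force; python3 -c "
from h import *
st();tailpts((-10,60));tilt()"
```

```text
eef_pos: [632.1, -366.1, 9.7]
eef_pos: [631.3, -365.8, 8.2]
width: 0.355
ft_force: [0.7, 0.3, -1.9]
ft_force: [-0.2, 0.0, -1.6]
t 96.8 tcp [ 631.3 -365.8  138.3] yaw 44.8 F [-0.2   0.   -1.57] w 32.0 j6 -1.31
z-tcp 2 n 5 l -17.7
z-tcp 6 n 13 l -15.5
z-tcp 10 n 12 l -10.4
z-tcp 14 n 12 l -7.7
z-tcp 18 n 9 l -4.8
z-tcp 22 n 2 l -0.3
n 28 pitch -41.0 l [31.5 54.4] dz at l=30 -14.8 cross -13.4
```

```bash
python3 -m jog '[[[0,0.01,0.01],0],[[0,0.025,0.01],-4],[[-0.001,0.038,0.005],-6],[[-0.001,0.04,0],-6],[[-0.001,0.04,0],-6],[[-0.001,0.04,0],-6],[[-0.001,0.04,0],-6],[[0,0.04,0],-6]]' - 15|grep pos; python3 -m jog '[[[0,0.04,0],-2.5],[[0,0.027,0],0],[[0,0.014,0],0],[[0,0.008,0],0],[[0,0,0],0],[[0,0,-0.02],0],[[0,0,-0.02],0],[[0,0,0],0]]' ; python3 -c "
from h import *
st();tailpts((-10,60))"
```

```text
eef_pos: [626.0, -90.7, 164.3]
time_s: 98.5
eef_pos: [624.5, -5.2, 120.9]
eef_rot: [0.693, 0.721, -0.002, -0.002]
ft_force: [-0.0, -0.3, -1.3]
width: 0.346
t 98.5 tcp [624.5  -5.2 120.9] yaw 2.3 F [-0.01 -0.31 -1.27] w 31.8 j6 -0.05
z-tcp -6 n 2 l -15.0
z-tcp -2 n 3 l -18.6
z-tcp 2 n 6 l -19.5
z-tcp 6 n 17 l -14.8
z-tcp 10 n 12 l -9.0
z-tcp 14 n 13 l -7.2
z-tcp 18 n 11 l -1.0
z-tcp 22 n 4 l -3.9
z-tcp 26 n 3 l -6.4
```

```bash
python3 -m jog '[[[0.001,0,-0.006],0],[[0,0,-0.005],0],[[0,0,-0.005],0],[[0,0,-0.003],0],[[0,0,0],0],[[0,0,0],0],[[0,0,0],0],[[0,0,0],0]]' - 8|grep -E "pos|force"; python3 -m jog '[[[0,0,-0.001],0],[[0,0,-0.001],0],[[0,0,-0.001],0],[[0,0,0],0],[[0,0,0],0],[[0,0,0],0],[[0,0,0],0],[[0,0,0],0]]' - 3|grep -E "pos|force"; python3 -c "
from h import *
tailpts((-10,60))"
```

```text
eef_pos: [627.5, -3.7, 104.5]
ft_force: [-0.2, 0.3, -0.6]
eef_pos: [627.3, -3.8, 101.3]
ft_force: [0.0, -0.5, -1.5]
z-tcp 2 n 7 l -17.0
z-tcp 6 n 11 l -16.4
z-tcp 10 n 14 l -13.5
z-tcp 14 n 13 l -5.6
z-tcp 18 n 14 l -3.8
z-tcp 22 n 9 l -3.4
```

```bash
python3 -m jog '[[[-0.001,0,-0.001],0],[[0,0,-0.001],0],[[0,0,-0.001],0],[[0,0,-0.001],0],[[0,0,0],0],[[0,0,0],0],[[0,0,0],0],[[0,0,0],0]]' - 3|grep -E "pos|force"; python3 -m jog '[[[0,0.001,-0.001],0],[[0,0.001,-0.001],0],[[0,0.001,-0.001],0],[[0,0.001,-0.001],0],[[0,0.001,-0.001],0],[[0,0,0],0],[[0,0,0],0],[[0,0,0],0]]' - 3|grep -E "pos|force"; python3 -c "
from h import *
tailpts((-10,60))"
```

```text
eef_pos: [626.4, -3.8, 97.2]
ft_force: [0.5, 0.3, -1.6]
eef_pos: [626.3, 1.2, 92.2]
ft_force: [-0.4, 0.6, -0.6]
z-tcp 2 n 8 l -18.9
z-tcp 6 n 8 l -16.7
z-tcp 10 n 12 l -15.3
z-tcp 14 n 14 l -9.3
z-tcp 18 n 15 l -3.9
z-tcp 22 n 9 l -2.1
```

```bash
python3 -m jog '[[[0,0,-0.001],0],[[0,0,-0.001],0],[[0,0,0],0],[[0,0,0],0],[[0,0,0],0],[[0,0,0],0],[[0,0,0],0],[[0,0,0],0]]' - 3|grep -E "pos|force"; python3 -m jog '[[[0,0,0],0],[[0,0,0],0],[[0,0,0],0],[[0,0,0],0],[[0,0,0],0],[[0,0,0],0],[[0,0,0],0],[[0,0,0],0]]' -0.3|grep -E "pos|force"; python3 -c "
from h import *
tailpts((-10,60))"
```

```text
eef_pos: [626.3, 1.2, 90.2]
ft_force: [0.3, 1.1, -0.2]
eef_pos: [626.3, 1.2, 90.3]
ft_force: [0.6, 0.6, 1.4]
z-tcp -2 n 4 l -20.7
z-tcp 2 n 10 l -19.9
z-tcp 6 n 10 l -15.7
z-tcp 10 n 16 l -10.2
z-tcp 14 n 7 l -6.9
z-tcp 18 n 7 l -7.7
z-tcp 22 n 9 l -4.9
```

```bash
python3 -m jog '[[[0,0,-0.005],0],[[0,0,-0.005],0],[[0,0,-0.0005],0],[[0,0,0],0],[[0,0,0],0],[[0,0,0],0],[[0,0,0],0],[[0,0,0],0]]' -0.3 8|grep -E "pos|force"; python3 -m jog '[[[0,0,0],0],[[0,0,0],0],[[0,0,0],0],[[0,0,0],0],[[0,0,0],0],[[0,0,0],0],[[0,0,0],0],[[0,0,0],0]]' 1 8|grep -E "force|wid";python3 -m jog '[[[0,-0.004,0.006],0],[[0,0,0.02],0],[[0.002,0,0.03],0],[[0.002,0.03,0],0],[[0.002,0.03,0],0],[[0.002,0.02,-0.02],0],[[0,0,-0.02],0],[[0,0,-0.01],0]]'|grep -E "pos|wid";python3 -m jog '[[[0,0,-0.005],0],[[0,0,0],0],[[0,0,0],0],[[0,0,0],0],[[0,0,0],0],[[0,0,0],0],[[0,0,0],0],[[0,0,0],0]]' - 3|grep -E "pos|force"; python3 -c "
from h import *
st();tailpts((-10,60))"
```

```text
eef_pos: [626.4, 1.2, 79.9]
ft_force: [0.3, 0.3, -0.4]
ft_force: [0.9, -0.9, 0.4]
width: 0.347
eef_pos: [633.4, 77.5, 84.4]
width: 0.346
eef_pos: [634.4, 77.2, 80.9]
ft_force: [-0.5, 0.1, -1.3]
t 106.7 tcp [634.4  77.2  80.9] yaw 2.3 F [-0.51  0.08 -1.35] w 31.8 j6 0.08
z-tcp 6 n 4 l -17.7
z-tcp 10 n 7 l -18.1
z-tcp 14 n 10 l -16.0
z-tcp 18 n 6 l -15.3
z-tcp 22 n 15 l -12.9
z-tcp 26 n 12 l -4.5
z-tcp 30 n 5 l -4.1
z-tcp 34 n 3 l -6.2
```

Same geometry as before; same wall push.

```bash
python3 -m jog '[[[0,0,-0.01],0],[[0,0,-0.009],0],[[0,0.012,0],0],[[0,0.012,0.002],0],[[0,0.007,0.004],0],[[0,0.007,0.005],0],[[0,0.007,0.004],0],[[0,0.007,0.003],0]]' - 3|grep -E "pos|force"; python3 -m jog '[[[0,0.006,0.002],0],[[0,0.006,0.001],0],[[0,0.005,0],0],[[0,0.004,0],0],[[0,0.004,0],0],[[0,0.003,0],0],[[0,0.003,0],0],[[0,0,0],0]]' |grep -E "pos|force"; python3 -m jog '[[[0,-0.02,0.02],0],[[0,-0.03,0.02],0],[[0,-0.02,0.01],0],[[0,0,0],0],[[0,0,0],0],[[0,0,0],0],[[0,0,0],0],[[0,0,0],0]]' - 8 |grep -E "pos|force";python3 -c "
from h import *
st();tailpts((-4,60));back()"
```

```text
eef_pos: [634.6, 130.0, 80.7]
ft_force: [-0.3, -0.2, -0.6]
eef_pos: [634.2, 160.5, 82.7]
ft_force: [-1.5, 0.2, 2.8]
eef_pos: [634.0, 90.9, 132.1]
ft_force: [-0.7, 0.2, -2.1]
t 109.2 tcp [634.   90.9 132.1] yaw 2.4 F [-0.71  0.19 -2.14] w 31.9 j6 0.1
z-tcp 8 n 2 l -20.5
z-tcp 12 n 3 l -21.1
z-tcp 16 n 8 l -19.6
z-tcp 20 n 9 l -20.6
z-tcp 24 n 12 l -8.4
z-tcp 28 n 25 l -10.5
z-tcp 32 n 3 l -10.6
-52 4 -22.3 | -46 5 -27.0 | -40 7 -26.3 | -34 9 -24.0 | -28 6 -21.5 | -22 9 -22.4 | -16 9 -22.6 | -10 5 -22.5 | -4 9 -22.4 | 2 6 -22.8 | 8 8 -23.7 | 14 8 -22.2 | 20 3 -18.4 | 
lean deg (+: theta>90) 3.1
```

```bash
python3 -m jog '[[[0,0,0],0],[[0,0,0],0],[[0,0,0.005],0],[[-0.01,-0.005,0],0],[[-0.02,-0.008,0],0],[[-0.032,-0.01,0],0],[[-0.035,-0.01,0],0],[[-0.035,-0.01,0],0]]' - 60|grep -E "pos|force"; python3 -m jog '[[[-0.035,-0.006,0],0],[[-0.025,-0.004,0],0],[[-0.011,0,-0.01],0],[[0,0,-0.015],0],[[0,0,-0.005],0],[[0,0,0],0],[[0,0,0],0],[[0,0,0],0]]'|grep -E "pos|force";  python3 -m jog '[[[0,0,-0.003],0],[[0,0,-0.002],0],[[0,0,-0.001],0],[[0,0,-0.001],0],[[0,0,0],0],[[0,0,0],0],[[0,0,0],0],[[0,0,0],0]]'|grep -E "pos|force"; python3 -m jog '[[[0,0,-0.001],0],[[0,0,-0.001],0],[[0,0,-0.001],0],[[0,0,0],0],[[0,0,0],0],[[0,0,0],0],[[0,0,0],0],[[0,0,0],0]]' |grep -E "pos|force"; python3 -m jog '[[[0,0,-0.001],0],[[0,0,-0.001],0],[[0,0,-0.001],0],[[0,0,-0.001],0],[[0,0,-0.001],0],[[0,0,0],0],[[0,0,0],0],[[0,0,0],0]]' |grep -E "pos|force";python3 -c "
from h import *
st();back()"
```

```text
eef_pos: [500.3, 46.6, 137.8]
ft_force: [-0.3, 0.1, -1.3]
eef_pos: [432.0, 37.3, 108.0]
ft_force: [0.2, 0.2, -1.2]
eef_pos: [431.4, 37.2, 100.8]
ft_force: [0.8, 0.3, -1.0]
eef_pos: [431.4, 37.2, 97.8]
ft_force: [0.3, -0.7, 0.5]
eef_pos: [431.4, 37.2, 92.8]
ft_force: [0.9, -2.4, 2.5]
t 113.2 tcp [431.4  37.2  92.8] yaw 2.3 F [ 0.9  -2.41  2.53] w 31.5 j6 0.04
-52 3 -23.2 | -46 5 -24.9 | -40 6 -25.0 | -34 7 -25.6 | -28 9 -25.4 | -22 7 -24.5 | -16 10 -23.9 | -10 6 -22.8 | -4 4 -25.6 | 2 16 -22.8 | 8 7 -21.4 | 14 6 -21.6 | 20 6 -19.0 | 
lean deg (+: theta>90) 5.7
```

```bash
python3 -m jog '[[[0,0,0.02],0],[[0,0,0.025],0],[[0.012,0.013,0],0],[[0.028,0.031,0],0],[[0.028,0.031,0],0],[[0.028,0.031,0],0],[[0.028,0.031,0],0],[[0.028,0.031,0],0]]' - 40|grep -E "pos|force"; python3 -m jog '[[[0.028,0.031,0],0],[[0.028,0.03,0],0],[[0.018,0.02,0],0],[[0.01,0.009,-0.01],0],[[0,0,-0.025],0],[[0,0,-0.02],0],[[0,0,-0.005],0],[[0,0,0],0]]' |grep -E "pos|force|time"; python3 -c "
from h import *
st();tailpts((0,60))"
```

```text
eef_pos: [584.0, 207.6, 136.0]
ft_force: [0.1, -0.5, -0.9]
time_s: 114.9
eef_pos: [665.9, 294.7, 75.8]
ft_force: [-0.5, 0.7, -0.9]
t 114.9 tcp [665.9 294.7  75.8] yaw 2.3 F [-0.54  0.68 -0.9 ] w 32.0 j6 0.37
z-tcp 8 n 2 l -18.9
z-tcp 12 n 3 l -21.3
z-tcp 16 n 8 l -22.4
z-tcp 20 n 4 l -1.7
z-tcp 24 n 18 l -5.4
z-tcp 28 n 11 l -17.6
```

```bash
python3 -m jog '[[[0,0,-0.004],0],[[0,0,0],0],[[0,0,0],0],[[0,-0.008,0],0],[[0,-0.012,0],0],[[0,-0.013,-0.002],0],[[0,-0.013,-0.004],0],[[0,0,0],0]]' - 3|grep -E "pos|force"; python3 -m jog '[[[0,-0.01,-0.007],0],[[0,-0.01,-0.009],0],[[0,-0.01,-0.01],0],[[0,-0.006,-0.01],0],[[0,-0.005,-0.01],0],[[0,-0.004,-0.01],0],[[0,0,0],0],[[0,0,0],0]]' |grep -E "pos|force|time"; python3 -m jog '[[[0,0,0],0],[[0,0,0],0],[[0,0,0],0],[[0,0,0.02],0],[[0,0,0.04],0],[[0,0,0.045],0],[[0,-0.02,0.035],0],[[-0.005,-0.03,0.007],0]]' -0.3 3|grep -E "pos|force"; python3 -m jog '[[[-0.01,-0.04,0],0],[[-0.01,-0.04,0],0],[[-0.01,-0.04,0],0],[[-0.01,-0.04,0],0],[[-0.01,-0.04,0],0],[[-0.01,-0.04,0],0],[[0,0,0],0],[[0,0,0],0]]' -1|grep -E "pos|force"; python3 -c "
from h import *
st();p=bot.camera('top')
for r in carts(p): print(pts)if 0 else None
for k in ('wrench','screwdriver','pulley','bearing','grease'): print(k,[np.round(o['centre']) for o in bot.silhouettes(p,k)[:1]])
save(p,'end',(60,90,420,290),2.2)"
```

```text
eef_pos: [667.0, 246.5, 67.1]
ft_force: [1.2, -1.9, 0.9]
time_s: 116.55
eef_pos: [666.7, 204.3, 11.1]
ft_force: [0.1, -0.3, -1.6]
eef_pos: [665.4, 155.8, 164.4]
ft_force: [0.7, -0.3, 0.4]
eef_pos: [602.3, -86.3, 159.1]
ft_force: [-0.2, -0.0, 0.5]
t 118.2 tcp [602.3 -86.3 159.1] yaw 2.2 F [-0.24 -0.03  0.47] w 91.9 j6 -0.18
0.89 px [130. 221.] c [423.3 317.8] sz [32. 98.] head 90.1 grip [423.3 288.8] yel [426.3 283.7]
0.64 px [164. 138.] c [664.4 229.6] sz [33. 97.] head 92.6 grip [665.7 200.7] yel [666.9 196.8]
0.61 px [132. 198.] c [489.1 316.8] sz [33. 97.] head 91.3 grip [489.7 287.8] yel [491.1 284.3]
0.58 px [163. 159.] c [597.9 231.6] sz [33. 97.] head 93.7 grip [599.8 202.6] yel [600.6 198.3]
wrench [array([321., 133.])]
screwdriver [array([407., 260.])]
pulley [array([196., 188.])]
bearing []
grease [array([ 91., 151.])]
```

View pics/end.png

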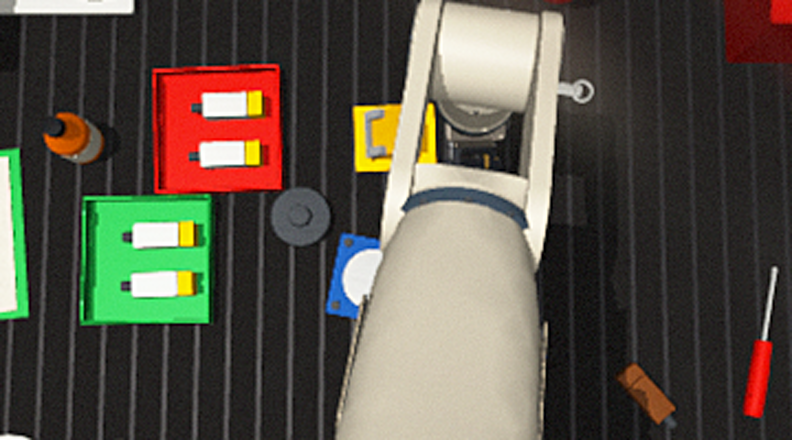

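The picture shows two cartridges lying in each tray: red at about (230,105) and (230,152), green at (160,235) and (160,285). The gripper is open, and the arm is well clear of everything.

```bash
python3 -c "
from rig import bot
print(bot.sign_off())"
```

```text
the job is handed in; nothing more can be done
None
```

All four cartridges were parked on the rest, let go, re-gripped by the tail, pressed upright on the plate and laid in a tray. I handed the job in at about 118 s of the 210 s allowed.

| Cartridge tested | Peak contact force (weight added) | Spring | Tray |
|---|---|---|---|
| 1st | about 12 N | sound | green |
| 2nd | about 4 N | weak | red |
| 3rd | about 11 N | sound | green |
| 4th | about 4 N | weak | red |

**Last checks:** the final top picture and the fitted positions show two cartridges lying in each tray, with the gripper open and clear. The 2nd to 4th leaned about 3–6° from vertical while pressed. I judged the 1st upright from a picture only.

**Snags and open points:**
- **Third cartridge:** it slipped in the grip at its first parking try, so I laid it on the bench, re-gripped it and then parked it.
- **First and second:** while being turned upright against the red tray's wall, the 1st slid in the grip and needed a second push. The 2nd looked doubtful, but a picture confirmed it was upright.
- **Fourth:** at pick-up it was gripped high and close to the tail end. It held, and I re-gripped it properly at the rest.
- **Knock:** the cartridge I took last had been moved about 3–4 cm before I reached it. I found it again in the images.
- **Bystanders:** the arm hid the bearing and part of the wrench in the last picture, so I could not re-check those two. The screwdriver, pulley and grease bottle looked unmoved.
- **Pictures:** I viewed 16, two over the budget of 14.

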